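Clear the offcuts off the turning tray through its gap

ROBOT

A 6-joint arm with a two-finger parallel gripper is mounted at the origin on the work surface. World frame = base frame: x ahead of the robot, y to its left, z up, the work surface at z = 0. Lengths are in m, angles in degrees, forces in N, time in s.
With the tool pointing down it reaches from about 0.35 to 0.85 m from the base axis. Payload 8.1 kg.
Tool frame: the origin (TCP) lies on the centre line of the jaws, within the pads' length; the fingertips stand 25 mm ahead of it and the grasp point (between the pads) lies 6 mm ahead of it; z points along the fingers, x is the direction in which the jaws open and shut, and the axes are right-handed (so a half turn about z gives the same grasp; the last joint's range is limited). The gripper opens to 93 mm and grips with 3 to 60 N. Pads are 15 mm wide; open, the fingers measure 128 mm over their backs; the gripper's body (75 mm by 188 mm) begins 65 mm behind the grasp point.
Start: joints at [71.253, 7.471, 85.268, -0, 87.261, -4.893], TCP at [0.144, 0.583, 0.244] pointing down, gripper open.
Joint ranges: [-169.43, 169.43], [-51.17, 129.36], [1.28, 143.12], [-76.62, 256.62], [0, 156.53], [-152.29, 152.29]. Speed limits (degrees/s): [136.94, 136.94, 159.86, 180, 180, 180].

INTERFACE

Orientations are given as a 3x3 rotation matrix whose columns are the frame's x, y, z axes.
In Python, from plant import ctrl gives the robot as it stands. The module is installed in compiled form; this text tells all that it offers.
- The arm moves only by the shell command python3 -m pendant 'ROWS' [FORCE]. ROWS is JSON, a list of rows, each an object of numbers: "wx", "wy", "wz": the turn, a rotation vector about the tool's x, y, z in rad; "dx", "dy", "dz": the shift along the tool's x, y, z in mm; "grip": the opening, from -1 (shut) to 1 (fully open). In form: [{"wx": .., "wy": .., "wz": .., "dx": .., "dy": .., "dz": .., "grip": ..}, ...]. A call has 1 to 20 rows; each row is the pose to reach, as a shift and turn from the pose commanded when the call began, along the tool's axes at that moment; what a row does not reach only later rows make up. A row lasts 1/10 s, in which the tool goes at most 50 mm and 8.59 degrees, less where a joint would pass 70% of its speed; a pose out of reach is approached as far as the arm can. A call with a gripper value outside its range is refused whole. The fingers move at their own pace and stop on an object; FORCE is the grip in N (left out, the last holds). Time passes only in rows, so rows that repeat a pose let the fingers close. It gives the time, the measured TCP pose, the force and the opening at its end, in the units of the state.
- ctrl.get_obs(): the state, without advancing time (a new reading comes with each control period).
- ctrl.capture(name): name is "scene" or "side" or "wrist"; returns the picture (400x640x3 uint8, blue, green, red); there is no depth.
- ctrl.get_calibration(name): a dict with "fx", "fy", "cx", "cy" (pixels), "world_from_camera" (4x4, takes a point from camera to world coordinates). Camera axes: x right, y down, z forward; pixel columns grow to the right and rows downward; lengths in m; the calibration is good to about 2 mm. A picture is of the moment at which its call begins: read the wrist's pose just before it. get_calibration takes no time and is no camera call; for the wrist camera it gives the pose at the moment of the call.
- ctrl.job_done(): hands the job in, once; it reports no verdict.
Trained networks look in the newest picture that a camera, given by its name, has taken for a name from the list of things; names that differ only in an ending like _2 or _b are one class to them, and where a whole thing is asked for, a point or a joint stands for the part that bears it (a point fixed in the world has none). Each returns a list of dicts, best first, with "p" (0 to 1); they miss things now and then, are a little off and sometimes report something else, mostly with a low value. They report only what shows in the picture. A call takes as long as a camera call. They do not tell look-alikes from the thing itself.
- ctrl.regions_of(camera, label): "region" (400x640 bool, what is visible of it).
- ctrl.landmark_of(camera, label): "centre" ([x, y, z] in m, in world coordinates, good to about 4 mm: a listed point, or the origin of a listed thing).
The state is a dict: "t": time; "joints": joint angles; "qvel": joint speeds; "tau": joint torques, N m; "eef_pos": TCP position; "eef_rot": TCP orientation; "contact_force": force on the tool from outside, world axes, zero at the start; "ft_torque": the same for the moment, N m; "finger_gap": finger opening in m.
Only numpy, scipy, OpenCV 4.12 (cv2) and the standard library are available. Lean on these libraries where they do the work, as an engineer would, in place of code of your own. Each camera call takes 0.05 s, during which the arm holds its last target.

TASK

First turn the round tray (its red posts are there to push on) until the gap in its rim faces squarely to the middle of the blue scrap bin (yellow line on the tray pointing at the yellow tab on the bin). Then push all three metal offcuts along the tray and out through the gap into the bin, without lifting them off the tray, and leave the tray facing the bin. Leave everything else on the bench where it is.

Things in the scene. Friction and masses are not known exactly. Their poses are not given: they have to be found in the camera images.
- stand: fixed green cast stand with a blue open scrap bin built onto it, carrying the round tray. Origin on the bench (z = 0) on the vertical axis of the tray; its +x axis points horizontally from that axis to the middle of the bin, z is up
- tray_top (a point): centre of the flat top face of the round grey tray, 110 above the bench, on its axis. The tray is 300 across; a dark steel rim 6 thick stands round its edge, 22 above the face (rim top 132 above the bench), except over one gap. x axis of this point: towards the middle of the gap
- gap_mid (a point): middle of the gap in the tray's rim, at the tray's edge, level with the top face, 150 from the axis. The gap spans 72 degrees, about 172 wide; a yellow radial line on the tray leads to its middle. The tray's edge overhangs the bin's near wall by 30, so what leaves by the gap when it faces the bin drops into it
- post_a (a point): middle of the top of one of four upright red posts on the rim, 14 in diameter, tops 165 above the bench, 33 above the rim. They stand 146 from the tray's axis, at 42 (this one), -42, 138 and -138 degrees, anticlockwise seen from above, from the middle of the gap
- tray (a joint): turn of the tray about its vertical axis, rad, positive anticlockwise from above: 0 = the middle of the gap points exactly along the stand's +x, at the middle of the bin; at value q the gap is turned q anticlockwise from there. Turns from -0.7 to 2.2, starts between 0.75 and 1.55, and stays where it is left: a stiff bearing, about 0.9 N m (some 6 N at a post)
- bin_in (a point): centre of the blue bin's inner floor, 4 above the bench, 229 from the tray's axis; axes as the stand's. Inside 210 along x by 260 along y; walls 4 thick, rim 85 above the bench; a yellow tab stands in the middle of the far wall's outside, its top 90 above the bench
- angle_center (a point): bright aluminium L-shaped offcut, 80 x 60 in plan and 22 high, loose on the tray, about 0.17 kg; point in the middle of the 80 x 60 outline, half-way up; x along the 80 side, z up
- brass_center (a point): brass slab offcut 70 x 42 x 18 high, loose on the tray, about 0.45 kg; point at its centre, x along its length, z up
- tee_center (a point): green-painted steel T-section offcut 62 x 50 in plan, 26 high (a 12 thick flange lying flat with a 14 wide rib along its top), loose on the tray, about 0.38 kg; point in the middle of its outline, half-way up; x along the rib, z up
- bracelet: finished thin aluminium bracelet, a plain ring 70 across, 28 high, lying flat beside the bin; origin at the centre of its underside. Bystander: leave it alone
- bearing_race: steel bearing race, ring 60 across, 18 high, lying flat beside the tray; origin at the centre of its underside. Bystander: leave it alone
- hammer: hammer about 240 long lying on the bench to the robot's right; origin under its middle. Bystander: leave it alone
- mug: blue mug, 80 across, 90 high, on the robot's left; origin at the centre of its underside. Bystander: leave it alone
- polish_bottle: white bottle with a red cap, 60 across, 150 high, on the robot's left; origin at the centre of its underside. Bystander: leave it alone
- driver: screwdriver 200 long lying on the robot's left; origin under its middle. Bystander: leave it alone
Things that resemble listed ones, but are neither listed nor needed, are in the scene too. What is meant by the part that bears brass_center is not purple, and is the larger of those in its own colour.

How it is judged:
By the outcome, as a careful person would: the job done as asked, in the order asked, and still so for the second after the job is handed in, with the robot touching nothing.
It also fails if it takes over 72 s, if anything falls off the work surface, if the arm or the gripper's body presses on something with over 40 N, if the wrist force passes 120 N, or if a joint passes its speed limit or range.

## Working session

There is one attempt and no reset: what is moved stays moved. The work goes in short steps, Python scripts to look and compute and a shell command to move; the robot and the scene stay as the last step left them, time stands still between calls to the robot, and variables do not carry over. Pictures are saved under pics/ and viewed, and the job is handed in when it is done.

```bash
mkdir -p pics; cat > h.py <<'E'
from plant import ctrl
import numpy as np, cv2
def cap(c,n):
    im=ctrl.capture(c); cv2.imwrite(f'pics/{n}.png',im); return im
def proj(c,P):
    k=ctrl.get_calibration(c); T=np.linalg.inv(k['world_from_camera'])
    p=T[:3,:3]@np.array(P)+T[:3,3]; return np.array([k['fx']*p[0]/p[2]+k['cx'],k['fy']*p[1]/p[2]+k['cy']])
def ray(c,u,v,z):
    k=ctrl.get_calibration(c); T=np.array(k['world_from_camera'])
    d=T[:3,:3]@np.array([(u-k['cx'])/k['fx'],(v-k['cy'])/k['fy'],1]); o=T[:3,3]
    return o+d*(z-o[2])/d[2]
E
python3 - <<'E'
from h import *
np.set_printoptions(precision=3,suppress=True)
o=ctrl.get_obs();print(o)
for c in('scene','side','wrist'):
    cap(c,c+'0')
    print(c,np.array(ctrl.get_calibration(c)['world_from_camera']))
for c in('scene','side'):
    for l in('stand','tray_top','gap_mid','post_a','bin_in','angle_center','brass_center','tee_center','bracelet','bearing_race'):
        print(c,l,[(np.round(r['centre'],3),round(r['p'],2)) for r in ctrl.landmark_of(c,l)])
E
```

```text
{'t': 0.0, 'joints': array([71.253,  7.514, 85.327, -0.001, 87.259, -4.895]), 'qvel': array([ 0.034, -0.036, -0.043, -0.051, -0.067, -0.007]), 'tau': array([  0.001, -55.987, -49.175,   0.077,   0.036,  -0.   ]), 'eef_pos': array([0.143, 0.582, 0.243]), 'eef_rot': array([[ 0.239,  0.971, -0.001],
       [ 0.971, -0.239, -0.002],
       [-0.002, -0.   , -1.   ]]), 'contact_force': array([0.052, 0.019, 0.563]), 'ft_torque': array([ 0.024, -0.016,  0.013]), 'finger_gap': 0.09275316209262971}
scene [[ 0.126  0.774 -0.621  1.44 ]
 [ 0.992 -0.101  0.075 -0.102]
 [-0.005 -0.626 -0.78   1.272]
 [ 0.     0.     0.     1.   ]]
side [[ 0.883 -0.299  0.361  0.1  ]
 [-0.469 -0.569  0.675 -0.811]
 [ 0.004 -0.766 -0.643  0.899]
 [ 0.     0.     0.     1.   ]]
wrist [[ 0.241  0.935  0.261  0.072]
 [ 0.971 -0.232 -0.065  0.599]
 [-0.001  0.269 -0.963  0.384]
 [ 0.     0.     0.     1.   ]]
scene stand [(array([ 0.504,  0.099, -0.   ]), 0.96)]
scene tray_top [(array([0.5  , 0.093, 0.112]), 0.77), (array([0.27 , 0.44 , 0.002]), 0.7), (array([0.505, 0.1  , 0.001]), 0.48)]
scene gap_mid [(array([0.651, 0
[... 486 characters left out ...]
6)]
side stand [(array([0.498, 0.101, 0.001]), 0.76)]
side tray_top [(array([0.502, 0.098, 0.111]), 0.97)]
side gap_mid [(array([0.656, 0.105, 0.111]), 0.81)]
side post_a [(array([0.611, 0.202, 0.164]), 0.89), (array([0.499, 0.1  , 0.002]), 0.73)]
side bin_in [(array([ 0.731,  0.02 , -0.002]), 0.66), (array([ 0.564, -0.124,  0.006]), 0.58)]
side angle_center [(array([0.522, 0.034, 0.121]), 0.59)]
side brass_center [(array([0.54 , 0.152, 0.122]), 0.77), (array([0.707, 0.264, 0.01 ]), 0.59), (array([0.459, 0.428, 0.007]), 0.16)]
side tee_center [(array([0.433, 0.114, 0.126]), 0.81)]
side bracelet [(array([0.73 , 0.022, 0.002]), 0.41)]
side bearing_race [(array([ 0.705,  0.139, -0.001]), 0.58)]
```

View pics/scene0.png

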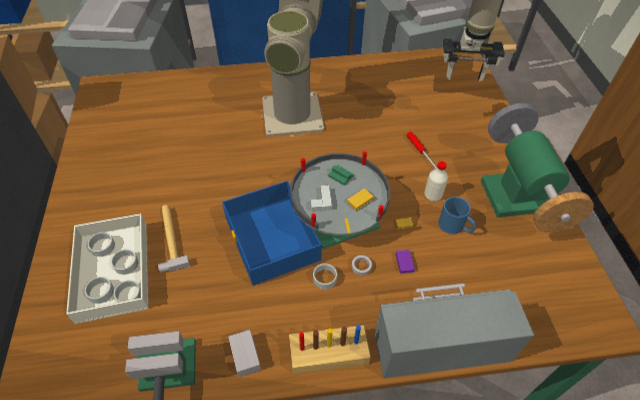

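View pics/side0.png

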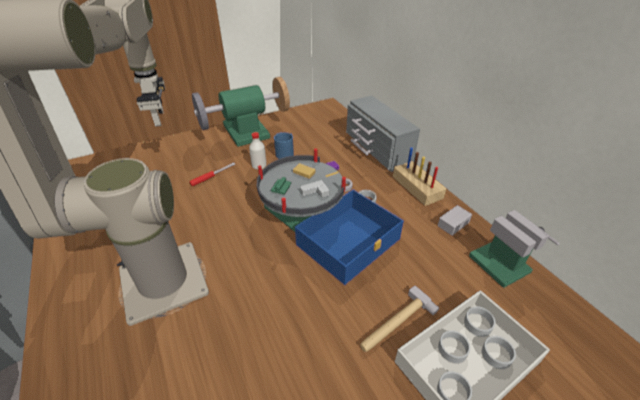

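The scene view shows the gap and yellow line facing the toolbox at about (347,225). The bin lies left of the tray, with its tab at about (234,235). Three offcuts are on the tray, and the look-alikes are a purple slab and a small brass slab on the bench. Next I'll refine the tray angle from the red posts and the yellow line.

```bash
cat >> h.py <<'E'
def posts(c,name,ctr=(0.501,0.099)):
    im=cap(c,name); h=cv2.cvtColor(im,cv2.COLOR_BGR2HSV)
    m=(((h[...,0]<6)|(h[...,0]>174))&(h[...,1]>170)&(h[...,2]>60)).astype(np.uint8)
    n,l,s,ce=cv2.connectedComponentsWithStats(m)
    out=[]
    for i in range(1,n):
        if s[i,4]<12: continue
        ys,xs=np.where(l==i); k=ys<=ys.min()+1
        P=ray(c,xs[k].mean(),ys.min()+1,0.165)
        d=P[:2]-np.array(ctr); r=np.hypot(*d)
        if abs(r-.146)<.03: out.append((np.round(P,3),round(r,3),round(np.degrees(np.arctan2(d[1],d[0])),1)))
    return out
def line(c,im):
    h=cv2.cvtColor(im,cv2.COLOR_BGR2HSV)
    m=((h[...,0]>18)&(h[...,0]<32)&(h[...,1]>150)&(h[...,2]>120)).astype(np.uint8)
    n,l,s,ce=cv2.connectedComponentsWithStats(m)
    return [(ce[i].round(1),s[i,4],ray(c,*ce[i],.110).round(3)[:2],ray(c,*ce[i],.085).round(3)[:2]) for i in range(1,n) if s[i,4]>8]
E
python3 - <<'E'
from h import *
for c in('scene','side'):
    for p in posts(c,c+'1'): print(c,p)
    for p in line(c,cv2.imread(f'pics/{c}1.png')): print(p)
E
```

```text
scene (array([0.393, 0.195, 0.165]), np.float64(0.144), np.float64(138.3))
scene (array([0.394, 0.   , 0.165]), np.float64(0.146), np.float64(-137.4))
scene (array([0.606, 0.2  , 0.165]), np.float64(0.145), np.float64(43.9))
scene (array([0.609, 0.006, 0.165]), np.float64(0.143), np.float64(-40.6))
(array([359.9, 198.9]), np.int32(296), array([0.529, 0.159]), array([0.51 , 0.164]))
(array([403.9, 222.4]), np.int32(143), array([0.633, 0.269]), array([0.615, 0.277]))
(array([347.1, 225.2]), np.int32(38), array([0.621, 0.103]), array([0.604, 0.108]))
(array([233.3, 235.6]), np.int32(30), array([ 0.616, -0.226]), array([ 0.598, -0.229]))
(array([329.2, 337. ]), np.int32(104), array([0.952, 0.001]), array([0.941, 0.003]))
side (array([0.604, 0.191, 0.165]), np.float64(0.138), np.float64(41.8))
side (array([0.387, 0.179, 0.165]), np.float64(0.139), np.float64(144.8))
side (array([ 0.611, -0.   ,  0.165]), np.float64(0.148), np.float64(-42.2))
side (array([ 0.392, -0.01 ,  0.165]), np.float64(0.154), np.float64(-135.0))
(array([421.8, 163.6]), np.int32(14), array([0.95 , 0.001]), array([0.977, 0.027]))
(array([377. , 244.8]), np.int32(29), array([ 0.575, -0.255]), array([ 0.59 , -0.237]))
```

```bash
python3 - <<'E'
from h import *
for c,b in(('scene',(210,140,420,300)),('side',(240,140,420,290))):
    im=cv2.imread(f'pics/{c}0.png')[b[1]:b[3],b[0]:b[2]]
    cv2.imwrite(f'pics/{c}0z.png',cv2.resize(im,None,fx=3.6,fy=3.6,interpolation=cv2.INTER_CUBIC))
E
```

```text
(no output)
```

View pics/scene0z.png

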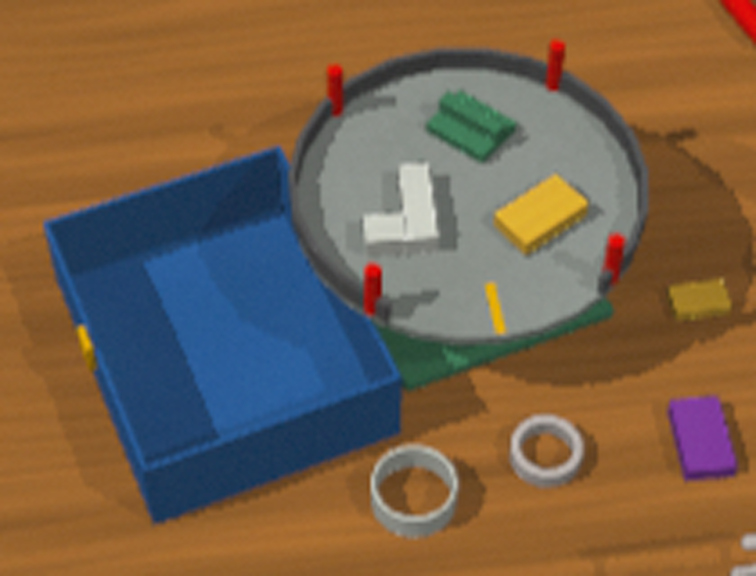

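The crop shows the bin rim corners at zoom pixels (47,225), (280,150), (152,465) and (398,380), with the yellow line at about (495,308). I'll use the corners to get the bin direction.

```bash
python3 - <<'E'
from h import *
q=np.array([(47,224),(280,149),(152,465),(398,380)])/3.6+[210,140]
P=np.array([ray('scene',u,v,.085)[:2] for u,v in q]);print(P.round(3))
a=lambda d:round(np.degrees(np.arctan2(d[1],d[0])),1)
# FL, NR... edges: far wall = P0->P2 ; near wall = P1->P3
print('long edges',a(P[2]-P[0]),a(P[3]-P[1]),'radial',a(P[0]-P[1]),a(P[2]-P[3]),'centre',P.mean(0), 'sizes',[round(np.linalg.norm(P[i]-P[j]),3) for i,j in((0,2),(1,3),(0,1),(2,3))])
print('dir ctr',a(P.mean(0)-[.501,.099]))
E
```

```text
[[ 0.468 -0.257]
 [ 0.409 -0.05 ]
 [ 0.718 -0.18 ]
 [ 0.665  0.02 ]]
long edges 17.1 15.3 radial -74.1 -75.1 centre [ 0.56518385 -0.11683519] sizes [np.float64(0.262), np.float64(0.265), np.float64(0.215), np.float64(0.206)]
dir ctr -73.4
```

View pics/side0z.png

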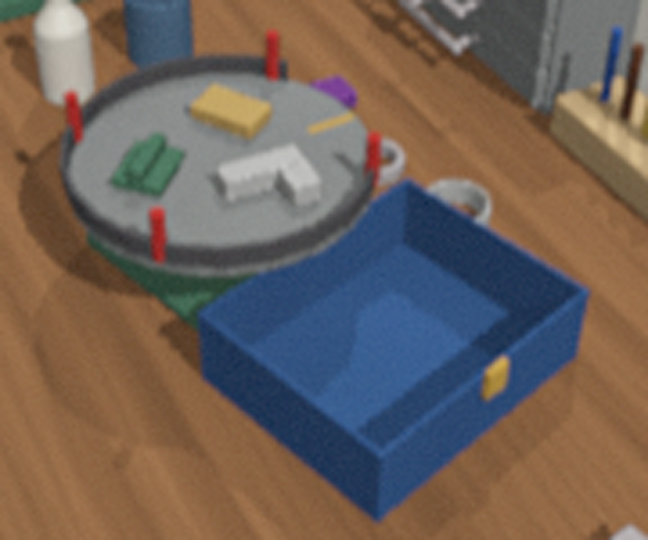

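```bash
python3 - <<'E'
from h import *
q=np.array([(378,452),(202,315),(587,292),(405,183)])/3.6+[240,140]
P=np.array([ray('side',u,v,.085)[:2] for u,v in q]);print(P.round(3))
a=lambda d:round(np.degrees(np.arctan2(d[1],d[0])),1)
print('long edges',a(P[2]-P[0]),a(P[3]-P[1]),'radial',a(P[0]-P[1]),a(P[2]-P[3]),'centre',P.mean(0), 'sizes',[round(np.linalg.norm(P[i]-P[j]),3) for i,j in((0,2),(1,3),(0,1),(2,3))])
print('dir ctr',a(P.mean(0)-[.501,.099]))
p=ray('side',330/3.6+240,123/3.6+140,.11); print(p, a(p[:2]-[.501,.099]))
for l in('tray_top','gap_mid','bin_in','stand','post_a'):
  for c in('scene','side'): print(l,[np.round(r['centre'],4) for r in ctrl.landmark_of(c,l)][:2])
o=ctrl.get_obs();print(o['t'])
E
```

```text
[[ 0.467 -0.26 ]
 [ 0.409 -0.061]
 [ 0.72  -0.192]
 [ 0.657  0.01 ]]
long edges 14.9 16.0 radial -73.7 -72.8 centre [ 0.56305587 -0.12575237] sizes [np.float64(0.262), np.float64(0.258), np.float64(0.207), np.float64(0.212)]
dir ctr -74.6
[0.6229901  0.09927083 0.11      ] 0.1
tray_top [array([0.5042, 0.0952, 0.1103])]
tray_top [array([0.5037, 0.0994, 0.1081]), array([0.5372, 0.1539, 0.1232])]
gap_mid [array([0.6504, 0.1012, 0.1136]), array([ 0.5675, -0.1231,  0.0053])]
gap_mid [array([0.6518, 0.1067, 0.108 ]), array([0.6142, 0.201 , 0.1639])]
bin_in [array([ 0.5666, -0.1213,  0.0073])]
bin_in [array([ 0.5629, -0.1255,  0.003 ])]
stand [array([ 0.505 ,  0.1   , -0.0009])]
stand [array([0.5009, 0.0999, 0.003 ])]
post_a [array([0.6068, 0.1963, 0.1642])]
post_a [array([0.609 , 0.1979, 0.1658])]
1.75
```

```bash
python3 -m pendant '[{"wz":0.1,"dx":-40,"dy":42,"grip":-0.1},{"wz":0.2,"dx":-75,"dy":78,"grip":-0.1},{"wz":0.3,"dx":-110,"dy":115,"grip":-0.1},{"wz":0.4,"dx":-145,"dy":152,"grip":-0.1},{"wz":0.471,"dx":-180,"dy":188,"grip":-0.1},{"wz":0.471,"dx":-215,"dy":225,"grip":-0.1},{"wz":0.471,"dx":-250,"dy":262,"grip":-0.1},{"wz":0.471,"dx":-285,"dy":298,"grip":-0.1},{"wz":0.471,"dx":-319,"dy":333,"grip":-0.1},{"wz":0.471,"dx":-319,"dy":333,"grip":-0.1},{"wz":0.471,"dx":-319,"dy":333,"grip":-0.1},{"wz":0.471,"dx":-319,"dy":333,"grip":-0.1}]' 10; python3 - <<'E'
from h import *
cap('wrist','w1');cap('scene','s2')
o=ctrl.get_obs();print(o['t'],o['eef_pos'],o['joints'],o['finger_gap'])
print(proj('wrist',(.3915,.194,.165)))
E
```

```text
1.85 [0.14366078 0.58254927 0.24364204] [ 7.12512818e+01  7.46993291e+00  8.52684304e+01  6.88932295e-04
  8.72612226e+01 -4.89258903e+00] 0.09315286403146011
[ 14.23080252 522.84272223]invalid input at $[0]: expected keys wx, wy, wz, dx, dy, dz, grip
```

View pics/w1.png

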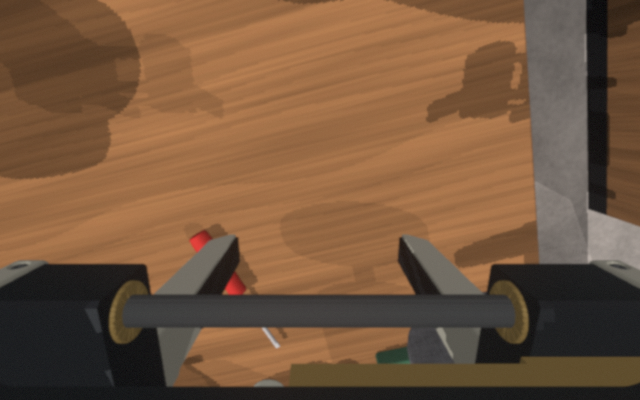

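The move was refused because each row needs all the keys. The wrist view shows the arm still over the driver at about (230,260).

```bash
python3 -m pendant '[{"wx":0,"wy":0,"wz":0.1,"dx":-35,"dy":36,"dz":0,"grip":-0.1},{"wx":0,"wy":0,"wz":0.2,"dx":-70,"dy":73,"dz":0,"grip":-0.1},{"wx":0,"wy":0,"wz":0.3,"dx":-105,"dy":110,"dz":0,"grip":-0.1},{"wx":0,"wy":0,"wz":0.4,"dx":-140,"dy":147,"dz":0,"grip":-0.1},{"wx":0,"wy":0,"wz":0.471,"dx":-175,"dy":183,"dz":0,"grip":-0.1},{"wx":0,"wy":0,"wz":0.471,"dx":-210,"dy":220,"dz":0,"grip":-0.1},{"wx":0,"wy":0,"wz":0.471,"dx":-245,"dy":256,"dz":0,"grip":-0.1},{"wx":0,"wy":0,"wz":0.471,"dx":-280,"dy":293,"dz":0,"grip":-0.1},{"wx":0,"wy":0,"wz":0.471,"dx":-319,"dy":333,"dz":0,"grip":-0.1},{"wx":0,"wy":0,"wz":0.471,"dx":-319,"dy":333,"dz":0,"grip":-0.1},{"wx":0,"wy":0,"wz":0.471,"dx":-319,"dy":333,"dz":0,"grip":-0.1},{"wx":0,"wy":0,"wz":0.471,"dx":-319,"dy":333,"dz":0,"grip":-0.1}]' 10; python3 - <<'E'
from h import *
cap('wrist','w2');cap('scene','s2')
o=ctrl.get_obs();print(o['t'],o['eef_pos'],o['joints'],o['finger_gap'],o['eef_rot'])
print(proj('wrist',(.3915,.194,.165)))
E
```

```text
t: 3.05
eef_pos: [0.3902, 0.1938, 0.2437]
eef_rot: [[0.654, 0.756, -0.0], [0.756, -0.654, 0.001], [0.0, -0.001, -1.0]]
contact_force: [-0.4, 0.7, -0.3]
finger_gap: 0.0416
3.15 [0.38987465 0.19447877 0.24361768] [ 1.97375297e+01 -1.88983706e+01  1.09896306e+02  3.05266975e-02
  8.90098844e+01 -2.95374464e+01] 0.04190817627989071 [[ 6.52436483e-01  7.57843348e-01 -3.08359507e-04]
 [ 7.57843397e-01 -6.52436340e-01  4.55325737e-04]
 [ 1.43880633e-04 -5.30759339e-04 -9.99999849e-01]]
[319.55059054 220.46514038]
```

View pics/w2.png

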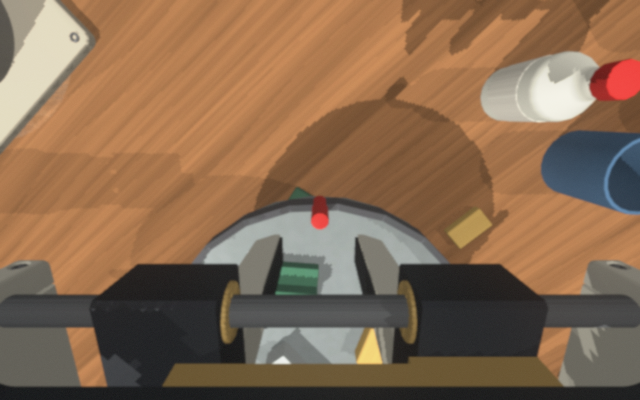

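The post top is at (320,218), against a prediction of (319.5,220), so it is centred between the jaws. Next: lower and close.

```bash
python3 -m pendant '[{"wx":0,"wy":0,"wz":0,"dx":0,"dy":0,"dz":25,"grip":-0.1},{"wx":0,"wy":0,"wz":0,"dx":0,"dy":0,"dz":50,"grip":-0.1},{"wx":0,"wy":0,"wz":0,"dx":0,"dy":0,"dz":78,"grip":-0.1},{"wx":0,"wy":0,"wz":0,"dx":0,"dy":0,"dz":78,"grip":-0.1},{"wx":0,"wy":0,"wz":0,"dx":0,"dy":0,"dz":78,"grip":-0.5},{"wx":0,"wy":0,"wz":0,"dx":0,"dy":0,"dz":78,"grip":-0.75},{"wx":0,"wy":0,"wz":0,"dx":0,"dy":0,"dz":78,"grip":-0.75},{"wx":0,"wy":0,"wz":0,"dx":0,"dy":0,"dz":78,"grip":-0.75},{"wx":0,"wy":0,"wz":0,"dx":0,"dy":0,"dz":78,"grip":-0.75}]' 10
python3 - <<'E'
from h import *
o=ctrl.get_obs();p=o['eef_pos'];R=o['eef_rot']
c=np.array([.502,.0985]);d=p[:2]-c;print(np.hypot(*d),np.degrees(np.arctan2(*d[::-1])),o['finger_gap'],p,o['contact_force'])
for a in np.linspace(0,75.4,16)[1:]:
    t=-np.radians(a);M=np.array([[np.cos(t),-np.sin(t)],[np.sin(t),np.cos(t)]])
    w=np.append(M@d-d,0)*1000
    print(round(a,1),round(-t,3),(R.T@w).round(0))
E
```

```text
t: 4.05
eef_pos: [0.3914, 0.1936, 0.1669]
eef_rot: [[0.654, 0.757, 0.002], [0.757, -0.654, 0.001], [0.002, 0.001, -1.0]]
contact_force: [0.1, 3.0, 4.2]
finger_gap: 0.0139
0.14583842203475592 139.31007102493382 0.013876217647829939 [0.39141817 0.19358157 0.1669013 ] [0.05287929 3.04302831 4.18869242]
5.0 0.088 [13.  1.  0.]
10.1 0.175 [25.  2.  0.]
15.1 0.263 [38.  5.  0.]
20.1 0.351 [50.  9.  0.]
25.1 0.439 [62. 14.  0.]
30.2 0.526 [73. 20.  0.]
35.2 0.614 [84. 26.  0.]
40.2 0.702 [94. 34.  0.]
45.2 0.79 [104.  43.   0.]
50.3 0.877 [112.  52.   0.]
55.3 0.965 [120.  62.   0.]
60.3 1.053 [127.  73.   0.]
65.3 1.141 [133.  85.   0.]
70.4 1.228 [138.  96.   0.]
75.4 1.316 [141. 109.   0.]
```

```bash
python3 -m pendant '[{"wx":0,"wy":0,"wz":0.044,"dx":6.5,"dy":0.3,"dz":0,"grip":-0.75},{"wx":0,"wy":0,"wz":0.131,"dx":19,"dy":1.5,"dz":0,"grip":-0.75},{"wx":0,"wy":0,"wz":0.219,"dx":31.5,"dy":3.5,"dz":0,"grip":-0.75},{"wx":0,"wy":0,"wz":0.307,"dx":44,"dy":7,"dz":0,"grip":-0.75},{"wx":0,"wy":0,"wz":0.395,"dx":56,"dy":11.5,"dz":0,"grip":-0.75},{"wx":0,"wy":0,"wz":0.483,"dx":67.5,"dy":17,"dz":0,"grip":-0.75},{"wx":0,"wy":0,"wz":0.57,"dx":78.5,"dy":23,"dz":0,"grip":-0.75},{"wx":0,"wy":0,"wz":0.658,"dx":89,"dy":30,"dz":0,"grip":-0.75},{"wx":0,"wy":0,"wz":0.746,"dx":99,"dy":38.5,"dz":0,"grip":-0.75},{"wx":0,"wy":0,"wz":0.834,"dx":108,"dy":47.5,"dz":0,"grip":-0.75},{"wx":0,"wy":0,"wz":0.921,"dx":116,"dy":57,"dz":0,"grip":-0.75},{"wx":0,"wy":0,"wz":1.009,"dx":123.5,"dy":67.5,"dz":0,"grip":-0.75},{"wx":0,"wy":0,"wz":1.097,"dx":130,"dy":79,"dz":0,"grip":-0.75},{"wx":0,"wy":0,"wz":1.185,"dx":135.5,"dy":90.5,"dz":0,"grip":-0.75},{"wx":0,"wy":0,"wz":1.26,"dx":139,"dy":101,"dz":0,"grip":-0.75},{"wx":0,"wy":0,"wz":1.316,"dx":141,"dy":109,"dz":0,"grip":-0.75},{"wx":0,"wy":0,"wz":1.316,"dx":141,"dy":109,"dz":0,"grip":-0.75},{"wx":0,"wy":0,"wz":1.316,"dx":141,"dy":109,"dz":0,"grip":-0.75},{"wx":0,"wy":0,"wz":1.316,"dx":141,"dy":109,"dz":0,"grip":-0.75}]' 10
cat > look.py <<'E'
from h import *
import sys
n=sys.argv[1]
o=ctrl.get_obs();p=o['eef_pos'];c=np.array([.502,.0985]);d=p[:2]-c
print(o['t'],p.round(4),np.hypot(*d).round(4),np.degrees(np.arctan2(*d[::-1])).round(2),o['contact_force'].round(1),o['finger_gap'])
for c in('scene','side'):
    for q in posts(c,c+n,(.502,.0985)): print(c,q)
    for q in line(c,cv2.imread(f'pics/{c}{n}.png')):
        if abs(np.hypot(*(q[2]-[.502,.0985]))-.12)<.04: dd=q[2]-[.502,.0985]; print('line',q[:3],np.degrees(np.arctan2(*dd[::-1])))
for c,b in(('scene',(210,140,420,300)),('side',(240,140,420,290))):
    im=cv2.imread(f'pics/{c}{n}.png')[b[1]:b[3],b[0]:b[2]]
    cv2.imwrite(f'pics/{c}{n}z.png',cv2.resize(im,None,fx=3.6,fy=3.6,interpolation=cv2.INTER_CUBIC))
E
python3 look.py 3
```

```text
t: 5.95
eef_pos: [0.5667, 0.2295, 0.1668]
eef_rot: [[0.897, -0.442, 0.003], [-0.442, -0.897, 0.002], [0.002, -0.004, -1.0]]
contact_force: [4.2, 4.7, 0.6]
finger_gap: 0.0138
5.95 [0.5667 0.2295 0.1668] 0.1461 63.71 [4.2 4.7 0.6] 0.013834030454573244
scene (array([0.378, 0.177, 0.165]), np.float64(0.147), np.float64(147.6))
scene (array([ 0.436, -0.029,  0.165]), np.float64(0.144), np.float64(-117.3))
scene (array([0.626, 0.022, 0.165]), np.float64(0.145), np.float64(-31.8))
line (array([302.7, 205.5]), np.int32(35), array([ 0.532, -0.016])) -75.31803225860638
side (array([0.561, 0.22 , 0.165]), np.float64(0.135), np.float64(64.2))
side (array([0.375, 0.166, 0.165]), np.float64(0.144), np.float64(151.9))
side (array([0.624, 0.017, 0.165]), np.float64(0.146), np.float64(-33.7))
side (array([ 0.436, -0.038,  0.165]), np.float64(0.151), np.float64(-115.8))
```

View pics/scene3z.png

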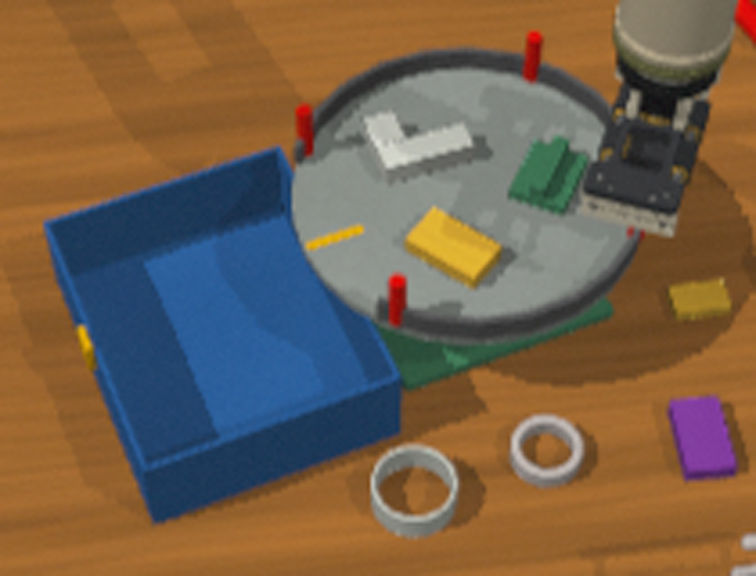

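View pics/side3z.png

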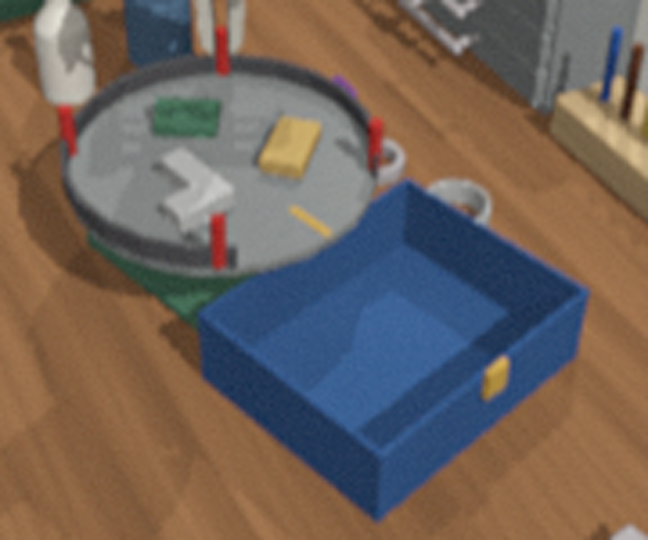

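The tray now faces the bin: gap about -74.7°, bin about -74.3°. The crops show the yellow line pointing at the tab. Now release and lift.

```bash
python3 -m pendant '[{"wx":0,"wy":0,"wz":0,"dx":0,"dy":0,"dz":0,"grip":-0.4},{"wx":0,"wy":0,"wz":0,"dx":0,"dy":0,"dz":0,"grip":-0.1},{"wx":0,"wy":0,"wz":0,"dx":0,"dy":0,"dz":0,"grip":-0.1},{"wx":0,"wy":0,"wz":0,"dx":0,"dy":0,"dz":-30,"grip":-0.1},{"wx":0,"wy":0,"wz":0,"dx":0,"dy":0,"dz":-60,"grip":-0.1},{"wx":0,"wy":0,"wz":0,"dx":0,"dy":-40,"dz":-100,"grip":-0.1},{"wx":0,"wy":0,"wz":0,"dx":0,"dy":-40,"dz":-100,"grip":-0.1},{"wx":0,"wy":0,"wz":0,"dx":0,"dy":-40,"dz":-100,"grip":-0.1}]' 10
python3 look.py 4
python3 - <<'E'
from h import *
a=np.radians(-74.4);M=np.array([[np.cos(a),np.sin(a)],[-np.sin(a),np.cos(a)]])
for c in('scene','side'):
  for l in('angle_center','brass_center','tee_center','gap_mid'):
    for r in ctrl.landmark_of(c,l):
      P=np.array(r['centre']);
      if P[2]>.09: print(c,l,P.round(3),(M@(P[:2]-[.502,.0985])).round(3),round(r['p'],2))
    g=[r for r in ctrl.regions_of(c,l)]
    for r in g[:3]:
      cn,_=cv2.findContours(r['region'].astype(np.uint8),0,2)
      cn=max(cn,key=cv2.contourArea)[:,0]
      W=np.array([M@(ray(c,u,v,.125)[:2]-[.502,.0985]) for u,v in cn])
      if np.hypot(*W.mean(0))<.16: print(l,'rect',[np.round(x,3) for x in cv2.minAreaRect(W.astype(np.float32)*1000)],'min',W.min(0).round(3),'max',W.max(0).round(3))
cap('wrist','w4')
E
```

```text
t: 6.85
eef_pos: [0.5838, 0.2652, 0.2671]
eef_rot: [[0.897, -0.441, 0.003], [-0.441, -0.897, 0.001], [0.002, -0.002, -1.0]]
contact_force: [0.1, 0.2, 0.5]
finger_gap: 0.0419
6.85 [0.5838 0.2652 0.2671] 0.1857 63.88 [0.1 0.2 0.5] 0.04187512288000718
scene (array([0.378, 0.177, 0.165]), np.float64(0.147), np.float64(147.6))
scene (array([ 0.436, -0.03 ,  0.165]), np.float64(0.145), np.float64(-117.2))
scene (array([0.565, 0.232, 0.165]), np.float64(0.148), np.float64(64.7))
scene (array([0.622, 0.022, 0.165]), np.float64(0.142), np.float64(-32.5))
line (array([302.7, 205.5]), np.int32(35), array([ 0.532, -0.016])) -75.31803225860638
side (array([0.562, 0.22 , 0.165]), np.float64(0.135), np.float64(63.9))
side (array([0.375, 0.166, 0.165]), np.float64(0.144), np.float64(151.9))
side (array([0.624, 0.017, 0.165]), np.float64(0.146), np.float64(-33.7))
side (array([ 0.436, -0.038,  0.165]), np.float64(0.151), np.float64(-115.8))
scene angle_center [0.446 0.067 0.122] [ 0.015 -0.062] 0.92
angle_center rect [array([ 18.069, -59.588]), array([75.487, 84.629]), np.float64(84.971)] min [-0.023
[... 799 characters left out ...]
] min [-0.156 -0.157] max [0.154 0.162]
side angle_center [0.449 0.063 0.121] [ 0.02  -0.061] 0.58
angle_center rect [array([ 31.052, -54.66 ]), array([ 62.261, 118.81 ]), np.float64(50.919)] min [-0.027 -0.106] max [ 0.073 -0.027]
side brass_center [0.561 0.073 0.12 ] [0.041 0.05 ] 0.45
brass_center rect [array([46.41 , 47.684]), array([44.473, 87.888]), np.float64(30.352)] min [0.008 0.003] max [0.082 0.091]
side tee_center [0.497 0.169 0.122] [-0.069  0.014] 0.77
side gap_mid [ 0.544 -0.041  0.111] [0.146 0.003] 0.84
side gap_mid [0.631 0.02  0.166] [0.11  0.103] 0.53
gap_mid rect [array([ 5.889, -6.016]), array([322.712, 320.877]), np.float64(0.313)] min [-0.156 -0.166] max [0.167 0.154]
```

View pics/w4.png

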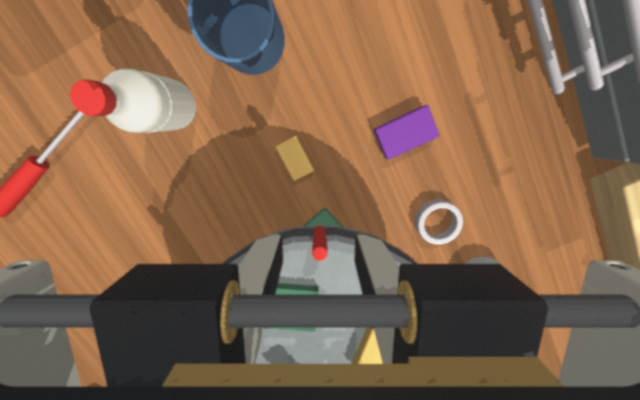

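The wrist view shows the post released at (320,240) and the pieces partly hidden. I'll make a top-down rectified view in stand coordinates.

```bash
cat > rect.py <<'E'
from h import *
import sys
def rect(c,f,out,z=.115,S=1.4):
    a=np.radians(-74.4);ex=np.array([np.cos(a),np.sin(a)]);ey=np.array([-ex[1],ex[0]])
    # output: xs right (-170..360), ys up (-180..180), S px/mm
    pts=[(-150,-150),(330,-150),(330,150),(-150,150)]
    src=np.float32([proj(c,[*(np.array([.502,.0985])+ex*x/1000+ey*y/1000),z]) for x,y in pts])
    dst=np.float32([((x+170)*S,(180-y)*S) for x,y in pts])
    H=cv2.getPerspectiveTransform(src,dst)
    w=cv2.warpPerspective(cv2.imread(f),H,(int(530*S),int(360*S)),flags=cv2.INTER_CUBIC)
    for x in range(-150,351,50): cv2.line(w,(int((x+170)*S),0),(int((x+170)*S),int(360*S)),(255,255,255) if x else (0,0,255),1)
    for y in range(-150,151,50): cv2.line(w,(0,int((180-y)*S)),(int(530*S),int((180-y)*S)),(255,255,255) if y else (0,0,255),1)
    cv2.imwrite(out,w)
if __name__=='__main__':
    n=sys.argv[1]
    for c in('scene','side'): rect(c,f'pics/{c}{n}.png',f'pics/{c}{n}r.png')
E
python3 rect.py 4
```

```text
(no output)
```

View pics/scene4r.png

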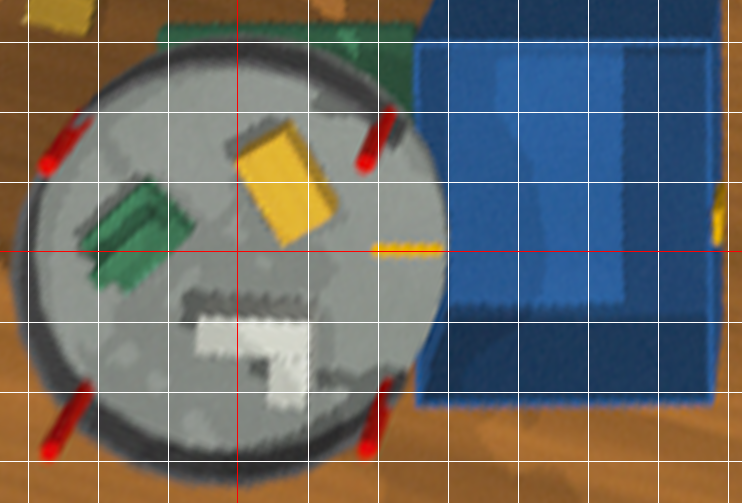

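View pics/side4r.png

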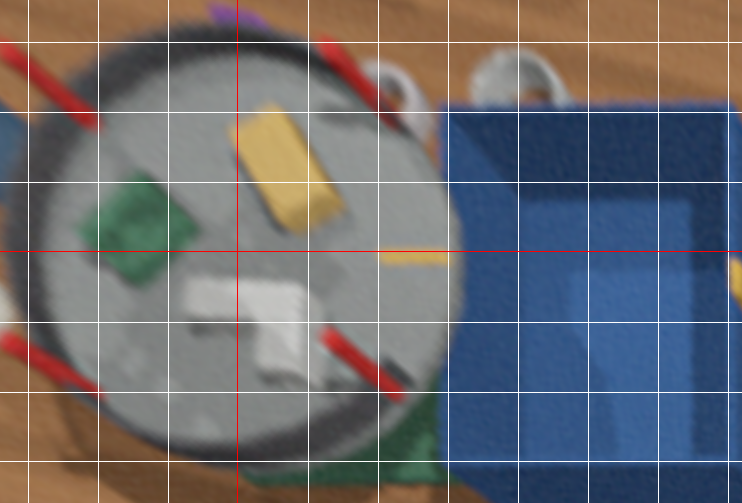

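Rectified views (stand mm):

| Thing | Position | Note |
|---|---|---|
| Yellow line | ys within about 2 of 0 | |
| Brass | centre about (38,52) | long axis about -59° |
| Tee | about (-68,17) | |
| L | about x -28..52, y -32..-92 | |

I'll push the brass first, heading -20°, so it clears the post and the L.

```bash
cat > go.py <<'E'
from h import *
import sys
# args: xs ys(mm stand) tcpz(mm)  heading(deg, stand) of tool y axis  -> delta in tool axes
xs,ys,z,hd=map(float,sys.argv[1:5])
o=ctrl.get_obs();R=np.array(o['eef_rot']);p=np.array(o['eef_pos'])
a=np.radians(-74.4);ex=np.array([np.cos(a),np.sin(a)]);ey=np.array([-ex[1],ex[0]])
t=np.append(np.array([.502,.0985])+ex*xs/1000+ey*ys/1000,z/1000)
yaw=np.degrees(np.arctan2(R[1,1],R[0,1]))+74.4
dy=(hd-yaw+180)%360-180
print('now stand',[round(1000*float((p[:2]-[.502,.0985])@e)) for e in(ex,ey)],'z',p[2].round(4),'heading y',yaw.round(1),'target world',t.round(3),'wz',round(-np.radians(dy),3),'d',(R.T@(t-p)*1000).round(1),'j6',o['joints'][5].round(1))
E
python3 go.py -15 71 200 -20;python3 go.py -15 71 141 -20
```

```text
now stand [-138, 123] z 0.2657 heading y -41.8 target world [0.566 0.132 0.2  ] wz -0.381 d [ 43.6 126.1  65.6] j6 46.0
now stand [-138, 123] z 0.2657 heading y -41.8 target world [0.566 0.132 0.141] wz -0.381 d [ 43.6 126.1 124.6] j6 46.0
```

```bash
python3 -m pendant '[{"wx":0,"wy":0,"wz":-0.13,"dx":15,"dy":42,"dz":15,"grip":-0.35},{"wx":0,"wy":0,"wz":-0.26,"dx":30,"dy":84,"dz":30,"grip":-0.35},{"wx":0,"wy":0,"wz":-0.381,"dx":43.6,"dy":126,"dz":55,"grip":-0.35},{"wx":0,"wy":0,"wz":-0.381,"dx":43.6,"dy":126,"dz":80,"grip":-0.35},{"wx":0,"wy":0,"wz":-0.381,"dx":43.6,"dy":126,"dz":105,"grip":-0.35},{"wx":0,"wy":0,"wz":-0.381,"dx":43.6,"dy":126,"dz":123,"grip":-0.35},{"wx":0,"wy":0,"wz":-0.381,"dx":43.6,"dy":126,"dz":123,"grip":-0.35},{"wx":0,"wy":0,"wz":-0.381,"dx":43.6,"dy":126,"dz":123,"grip":-0.35}]' 10
python3 look.py 5; python3 rect.py 5; python3 go.py -15 71 141 -20
```

```text
t: 8.6
eef_pos: [0.5663, 0.1321, 0.143]
eef_rot: [[0.997, -0.077, -0.0], [-0.077, -0.997, -0.0], [-0.0, 0.0, -1.0]]
contact_force: [-0.1, 0.1, -0.0]
finger_gap: 0.0305
8.6 [0.5663 0.1321 0.143 ] 0.0726 27.59 [-0.1  0.1 -0. ] 0.030533770588129158
scene (array([ 0.436, -0.029,  0.165]), np.float64(0.144), np.float64(-117.3))
scene (array([0.565, 0.232, 0.165]), np.float64(0.147), np.float64(64.6))
scene (array([0.622, 0.022, 0.165]), np.float64(0.142), np.float64(-32.5))
line (array([302.7, 205.5]), np.int32(35), array([ 0.532, -0.016])) -75.31803225860638
side (array([0.375, 0.166, 0.165]), np.float64(0.144), np.float64(151.9))
side (array([0.623, 0.018, 0.165]), np.float64(0.146), np.float64(-33.7))
side (array([ 0.436, -0.038,  0.165]), np.float64(0.151), np.float64(-115.8))
now stand [-15, 72] z 0.1444 heading y -20.0 target world [0.566 0.132 0.141] wz 0.0 d [-1.   0.4  3.4] j6 12.5
```

View pics/side5z.png

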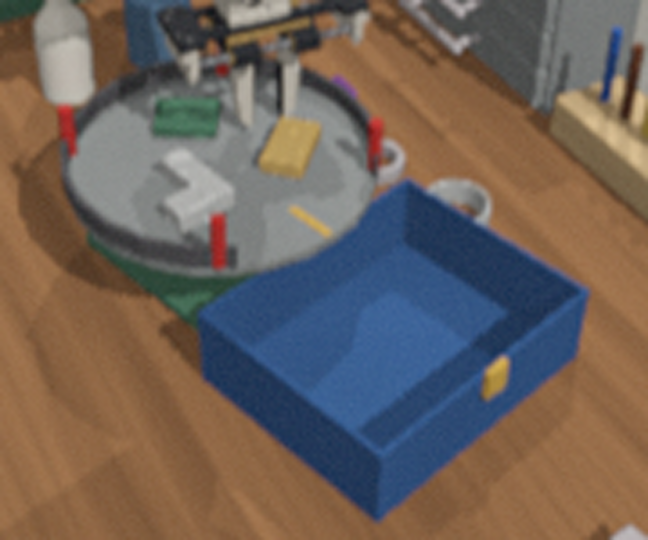

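View pics/scene5z.png

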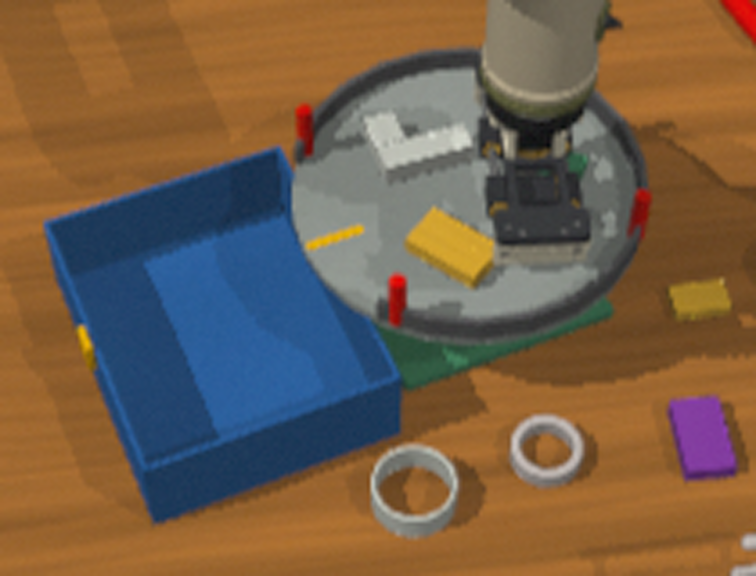

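The fingers are behind the brass and clear of the tee, with the brass at side pixel (290,147). I'll push halfway and check.

```bash
python3 -m pendant '[{"wx":0,"wy":0,"wz":0,"dx":0,"dy":2,"dz":2,"grip":-0.35},{"wx":0,"wy":0,"wz":0,"dx":0,"dy":10,"dz":2.5,"grip":-0.35},{"wx":0,"wy":0,"wz":0,"dx":0,"dy":20,"dz":2.5,"grip":-0.35},{"wx":0,"wy":0,"wz":0,"dx":0,"dy":30,"dz":2.5,"grip":-0.35},{"wx":0,"wy":0,"wz":0,"dx":0,"dy":40,"dz":2.5,"grip":-0.35},{"wx":0,"wy":0,"wz":0,"dx":0,"dy":50,"dz":2.5,"grip":-0.35},{"wx":0,"wy":0,"wz":0,"dx":0,"dy":60,"dz":2.5,"grip":-0.35},{"wx":0,"wy":0,"wz":0,"dx":0,"dy":70,"dz":2.5,"grip":-0.35},{"wx":0,"wy":0,"wz":0,"dx":0,"dy":80,"dz":2.5,"grip":-0.35},{"wx":0,"wy":0,"wz":0,"dx":0,"dy":90,"dz":2.5,"grip":-0.35}]' 10
python3 look.py 6; python3 rect.py 6
```

```text
t: 9.7
eef_pos: [0.5591, 0.0416, 0.1401]
eef_rot: [[0.997, -0.077, -0.001], [-0.077, -0.997, 0.0], [-0.001, -0.0, -1.0]]
contact_force: [0.8, 3.1, 1.0]
finger_gap: 0.0301
9.7 [0.5591 0.0416 0.1401] 0.0806 -44.88 [0.8 3.1 1. ] 0.03008754625680818
scene (array([0.378, 0.177, 0.165]), np.float64(0.147), np.float64(147.6))
scene (array([ 0.436, -0.03 ,  0.165]), np.float64(0.145), np.float64(-117.2))
scene (array([0.565, 0.232, 0.165]), np.float64(0.148), np.float64(64.7))
scene (array([0.626, 0.022, 0.165]), np.float64(0.145), np.float64(-31.8))
line (array([308.1, 203.7]), np.int32(157), array([0.528, 0.   ])) -75.213497541656
side (array([0.562, 0.22 , 0.165]), np.float64(0.135), np.float64(63.9))
side (array([0.375, 0.166, 0.165]), np.float64(0.144), np.float64(151.9))
side (array([0.624, 0.017, 0.165]), np.float64(0.146), np.float64(-33.7))
side (array([ 0.434, -0.042,  0.165]), np.float64(0.156), np.float64(-115.8))
```

View pics/side6r.png

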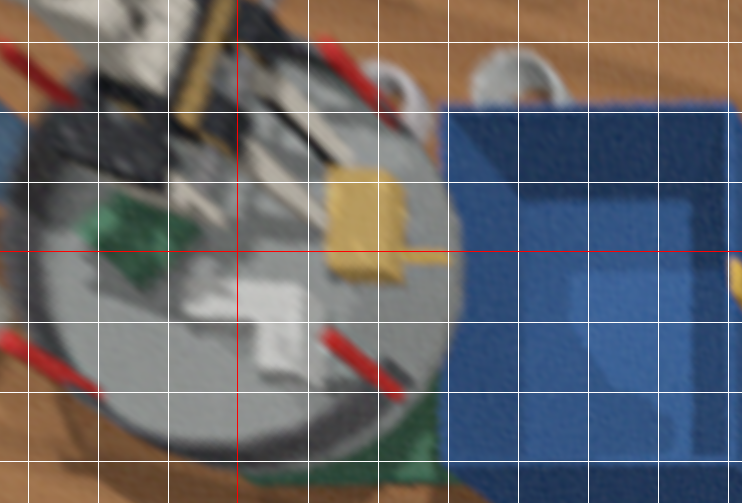

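View pics/scene6r.png

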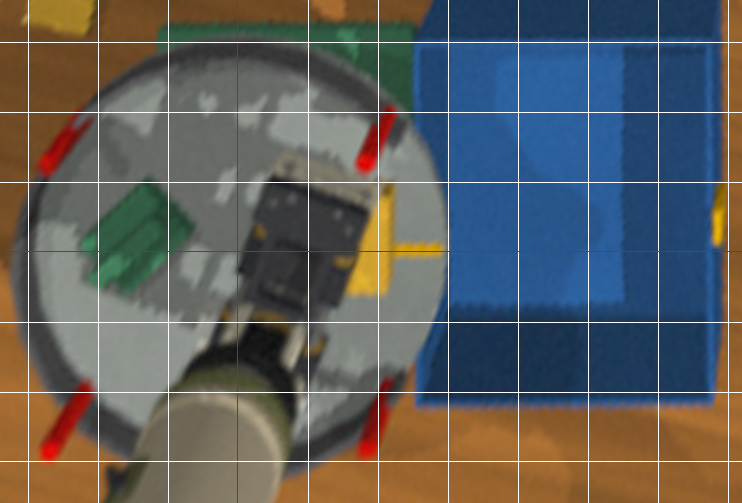

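The brass is nearly flush, centred at about (90,15), and heading for the gap. Continue out through it.

```bash
python3 -m pendant '[{"wx":0,"wy":0,"wz":0,"dx":0,"dy":10,"dz":0,"grip":-0.35},{"wx":0,"wy":0,"wz":0,"dx":0,"dy":20,"dz":0,"grip":-0.35},{"wx":0,"wy":0,"wz":0,"dx":0,"dy":30,"dz":0,"grip":-0.35},{"wx":0,"wy":0,"wz":0,"dx":0,"dy":40,"dz":0,"grip":-0.35},{"wx":0,"wy":0,"wz":0,"dx":0,"dy":50,"dz":0,"grip":-0.35},{"wx":0,"wy":0,"wz":0,"dx":0,"dy":62,"dz":0,"grip":-0.35},{"wx":0,"wy":0,"wz":0,"dx":0,"dy":76,"dz":0,"grip":-0.35},{"wx":0,"wy":0,"wz":0,"dx":0,"dy":90,"dz":0,"grip":-0.35},{"wx":0,"wy":0,"wz":0,"dx":0,"dy":104,"dz":0,"grip":-0.35},{"wx":0,"wy":0,"wz":0,"dx":0,"dy":104,"dz":0,"grip":-0.35},{"wx":0,"wy":0,"wz":0,"dx":0,"dy":90,"dz":-40,"grip":-0.35},{"wx":0,"wy":0,"wz":0,"dx":0,"dy":60,"dz":-70,"grip":-0.35},{"wx":0,"wy":0,"wz":0,"dx":0,"dy":20,"dz":-90,"grip":-0.35},{"wx":0,"wy":0,"wz":0,"dx":0,"dy":-20,"dz":-90,"grip":-0.35},{"wx":0,"wy":0,"wz":0,"dx":0,"dy":-60,"dz":-90,"grip":-0.35},{"wx":0,"wy":0,"wz":0,"dx":0,"dy":-100,"dz":-90,"grip":-0.35},{"wx":0,"wy":0,"wz":0,"dx":0,"dy":-140,"dz":-90,"grip":-0.35},{"wx":0,"wy":0,"wz":0,"dx":0,"dy":-140,"dz":-90,"grip":-0.35}]' 10
python3 look.py 7; python3 rect.py 7
```

```text
t: 11.6
eef_pos: [0.5696, 0.1866, 0.2299]
eef_rot: [[0.997, -0.072, -0.0], [-0.072, -0.997, 0.002], [-0.001, -0.002, -1.0]]
contact_force: [-0.8, -1.4, 0.1]
finger_gap: 0.0302
11.6 [0.5696 0.1866 0.2299] 0.111 52.51 [-0.8 -1.4  0.1] 0.030242333710664232
scene (array([0.378, 0.177, 0.165]), np.float64(0.147), np.float64(147.6))
scene (array([ 0.436, -0.031,  0.165]), np.float64(0.145), np.float64(-117.1))
scene (array([0.565, 0.232, 0.165]), np.float64(0.148), np.float64(64.7))
scene (array([0.626, 0.022, 0.165]), np.float64(0.145), np.float64(-31.8))
line (array([302.7, 205.5]), np.int32(35), array([ 0.532, -0.016])) -75.31803225860638
side (array([0.562, 0.22 , 0.165]), np.float64(0.135), np.float64(63.9))
side (array([0.375, 0.166, 0.165]), np.float64(0.144), np.float64(151.9))
side (array([0.624, 0.017, 0.165]), np.float64(0.146), np.float64(-33.7))
side (array([ 0.436, -0.038,  0.165]), np.float64(0.151), np.float64(-115.8))
```

View pics/side7r.png

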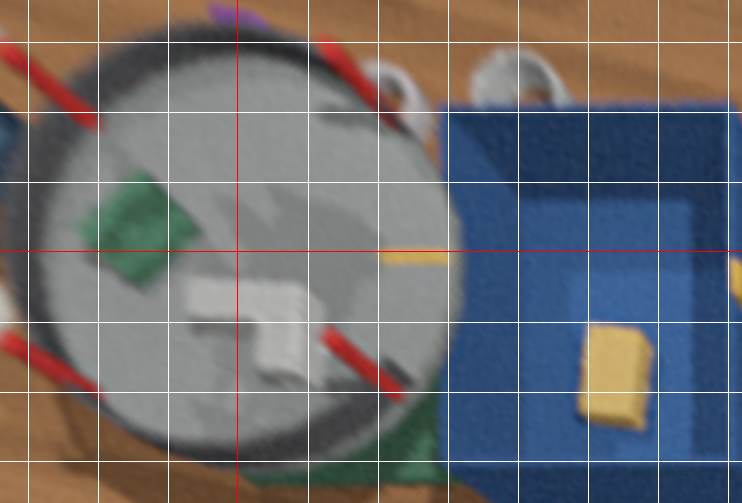

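View pics/scene7r.png

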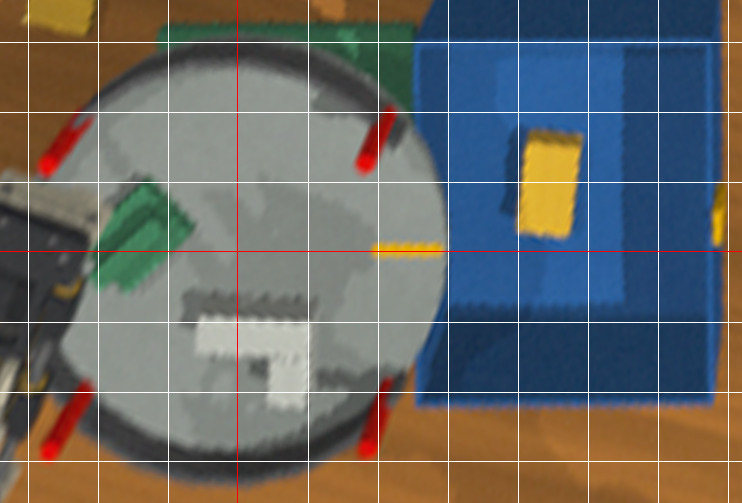

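The brass lies flat in the bin at about (225,20). Next the tee: its rear corner points back, so a finger gap of about 20 mm will cradle it. Heading +3°.

```bash
python3 go.py -116 17 200 3;python3 go.py -116 17 140 3
```

```text
now stand [-63, 88] z 0.2298 heading y -19.9 target world [0.487 0.215 0.2  ] wz -0.399 d [-84.8 -25.8  29.8] j6 17.2
now stand [-63, 88] z 0.2298 heading y -19.9 target world [0.487 0.215 0.14 ] wz -0.399 d [-84.8 -25.8  89.8] j6 17.2
```

```bash
python3 -m pendant '[{"wx":0,"wy":0,"wz":-0.13,"dx":-28,"dy":-9,"dz":0,"grip":-0.57},{"wx":0,"wy":0,"wz":-0.26,"dx":-56,"dy":-18,"dz":0,"grip":-0.57},{"wx":0,"wy":0,"wz":-0.399,"dx":-85,"dy":-26,"dz":10,"grip":-0.57},{"wx":0,"wy":0,"wz":-0.399,"dx":-85,"dy":-26,"dz":30,"grip":-0.57},{"wx":0,"wy":0,"wz":-0.399,"dx":-85,"dy":-26,"dz":50,"grip":-0.57},{"wx":0,"wy":0,"wz":-0.399,"dx":-85,"dy":-26,"dz":60,"grip":-0.57},{"wx":0,"wy":0,"wz":-0.399,"dx":-85,"dy":-26,"dz":60,"grip":-0.57}]' 10
python3 look.py 8|head -1; python3 rect.py 8;python3 go.py -116 17 140 3; python3 - <<'E'
from h import *
im=cv2.imread('pics/side8z.png')[40:260,40:420];cv2.imwrite('pics/side8zz.png',cv2.resize(im,None,fx=2,fy=2,interpolation=cv2.INTER_CUBIC))
E
```

```text
t: 12.4
eef_pos: [0.4865, 0.213, 0.1684]
eef_rot: [[0.949, 0.315, -0.003], [0.315, -0.949, -0.001], [-0.003, 0.0, -1.0]]
contact_force: [-1.0, 0.2, 0.6]
finger_gap: 0.0198
12.4 [0.4865 0.213  0.1684] 0.1156 97.68 [-1.   0.2  0.6] 0.019814408598739074
now stand [-115, 17] z 0.1707 heading y 2.8 target world [0.487 0.215 0.14 ] wz -0.004 d [-0.4 -1.2 30.7] j6 -0.2
```

View pics/side8zz.png

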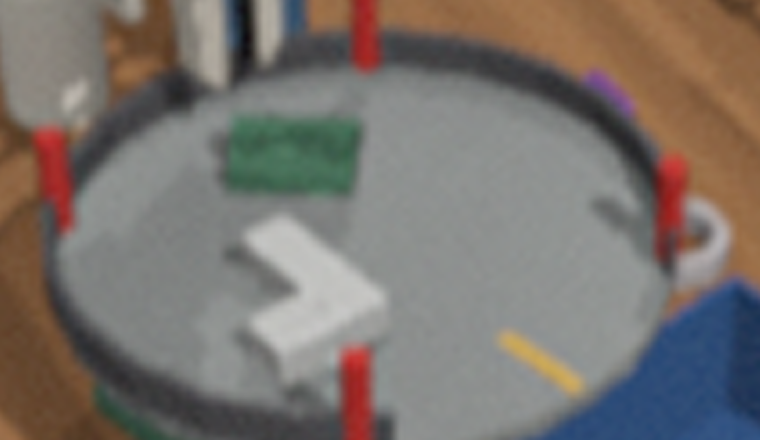

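View pics/scene8z.png

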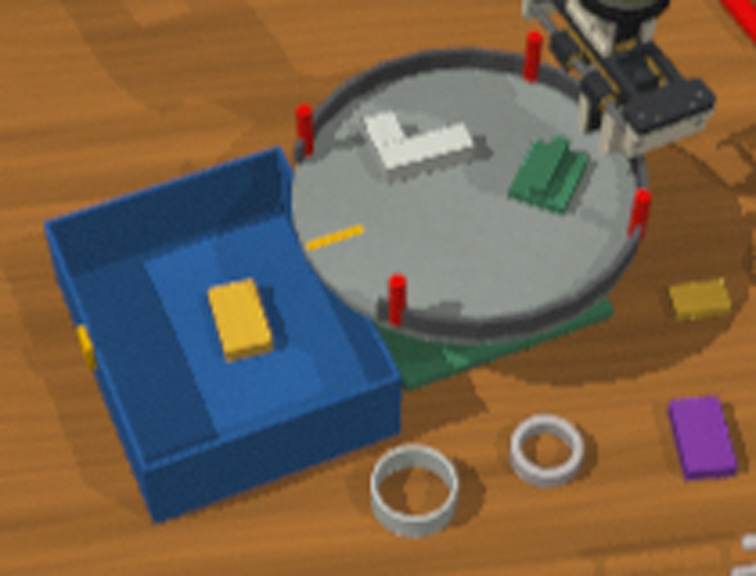

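Fingers are over the strip between the rim and the tee, and the tee sits at scene pixel (550,175). I'll descend in two steps, watching the force.

```bash
python3 -m pendant '[{"wx":0,"wy":0,"wz":0,"dx":0,"dy":0,"dz":8,"grip":-0.57},{"wx":0,"wy":0,"wz":0,"dx":0,"dy":0,"dz":15,"grip":-0.57},{"wx":0,"wy":0,"wz":0,"dx":0,"dy":0,"dz":18,"grip":-0.57}]' 10; python3 go.py -116 17 140 3
```

```text
t: 12.8
eef_pos: [0.4872, 0.2143, 0.1513]
eef_rot: [[0.949, 0.316, -0.001], [0.316, -0.949, -0.0], [-0.001, 0.0, -1.0]]
contact_force: [-0.4, -0.2, -0.2]
finger_gap: 0.0203
now stand [-115, 17] z 0.1513 heading y 2.8 target world [0.487 0.215 0.14 ] wz -0.003 d [ 0.2 -0.5 11.3] j6 -0.2
```

```bash
python3 -m pendant '[{"wx":0,"wy":0,"wz":0,"dx":0,"dy":0,"dz":6,"grip":-0.57},{"wx":0,"wy":0,"wz":0,"dx":0,"dy":0,"dz":11.5,"grip":-0.57},{"wx":0,"wy":0,"wz":0,"dx":0,"dy":3,"dz":12,"grip":-0.57},{"wx":0,"wy":0,"wz":0,"dx":0,"dy":10,"dz":12,"grip":-0.57},{"wx":0,"wy":0,"wz":0,"dx":0,"dy":20,"dz":12,"grip":-0.57},{"wx":0,"wy":0,"wz":0,"dx":0,"dy":30,"dz":12,"grip":-0.57},{"wx":0,"wy":0,"wz":0,"dx":0,"dy":40,"dz":12,"grip":-0.57},{"wx":0,"wy":0,"wz":0,"dx":0,"dy":50,"dz":12,"grip":-0.57},{"wx":0,"wy":0,"wz":0,"dx":0,"dy":60,"dz":12,"grip":-0.57},{"wx":0,"wy":0,"wz":0,"dx":0,"dy":70,"dz":12,"grip":-0.57},{"wx":0,"wy":0,"wz":0,"dx":0,"dy":80,"dz":12,"grip":-0.57},{"wx":0,"wy":0,"wz":0,"dx":0,"dy":90,"dz":12,"grip":-0.57},{"wx":0,"wy":0,"wz":0,"dx":0,"dy":100,"dz":12,"grip":-0.57}]' 10; python3 look.py 9; python3 rect.py 9
```

```text
t: 14.1
eef_pos: [0.5194, 0.1188, 0.1403]
eef_rot: [[0.949, 0.317, 0.0], [0.317, -0.949, 0.0], [0.0, -0.0, -1.0]]
contact_force: [-0.6, 2.0, 0.6]
finger_gap: 0.0201
14.1 [0.5194 0.1188 0.1403] 0.0267 49.4 [-0.6  2.   0.6] 0.020134367959878375
scene (array([ 0.436, -0.029,  0.165]), np.float64(0.144), np.float64(-117.3))
scene (array([0.565, 0.232, 0.165]), np.float64(0.148), np.float64(64.7))
scene (array([0.622, 0.022, 0.165]), np.float64(0.142), np.float64(-32.5))
line (array([302.7, 205.5]), np.int32(35), array([ 0.532, -0.016])) -75.31803225860638
side (array([0.375, 0.166, 0.165]), np.float64(0.144), np.float64(151.9))
side (array([0.624, 0.017, 0.165]), np.float64(0.146), np.float64(-33.7))
side (array([ 0.437, -0.038,  0.165]), np.float64(0.152), np.float64(-115.6))
```

View pics/side9r.png

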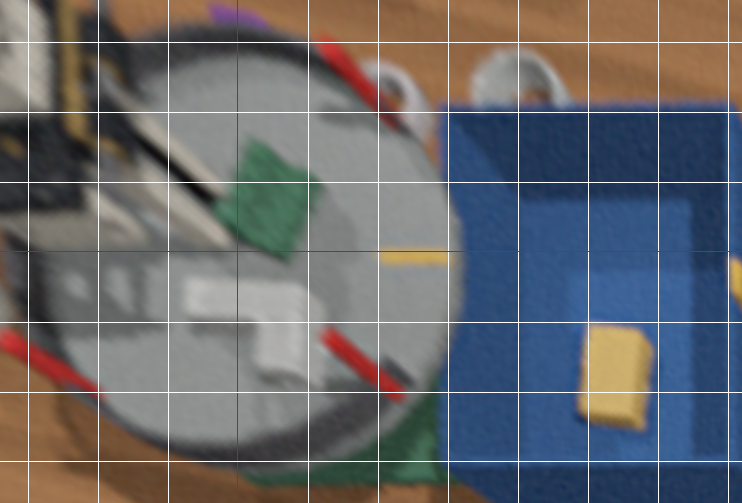

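View pics/scene9z.png

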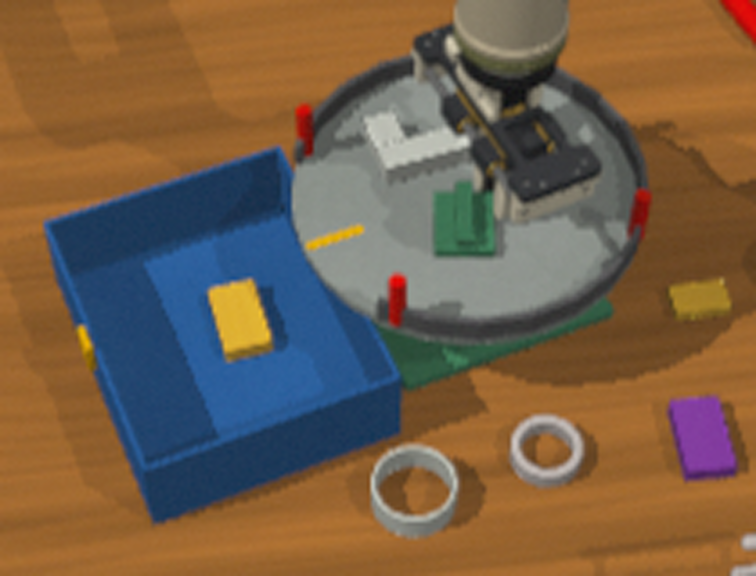

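The tee is rotating gently, centred at about (25,30), and the L is undisturbed. Continue out with a slight drift to -y.

```bash
python3 -m pendant '[{"wx":0,"wy":0,"wz":0,"dx":-2,"dy":11,"dz":0,"grip":-0.57},{"wx":0,"wy":0,"wz":0,"dx":-4,"dy":22,"dz":0,"grip":-0.57},{"wx":0,"wy":0,"wz":0,"dx":-6,"dy":33,"dz":0,"grip":-0.57},{"wx":0,"wy":0,"wz":0,"dx":-8,"dy":44,"dz":0,"grip":-0.57},{"wx":0,"wy":0,"wz":0,"dx":-10,"dy":55,"dz":0,"grip":-0.57},{"wx":0,"wy":0,"wz":0,"dx":-12,"dy":66,"dz":0,"grip":-0.57},{"wx":0,"wy":0,"wz":0,"dx":-14,"dy":77,"dz":0,"grip":-0.57},{"wx":0,"wy":0,"wz":0,"dx":-15,"dy":88,"dz":0,"grip":-0.57}]' 10; python3 look.py 10|head -1; python3 rect.py 10
```

```text
t: 15.0
eef_pos: [0.5327, 0.0303, 0.1401]
eef_rot: [[0.949, 0.316, -0.0], [0.316, -0.949, 0.0], [-0.0, -0.0, -1.0]]
contact_force: [-0.3, 2.4, 0.8]
finger_gap: 0.0199
15.0 [0.5327 0.0303 0.1401] 0.0748 -65.73 [-0.3  2.4  0.8] 0.019947190540446802
```

View pics/side10r.png

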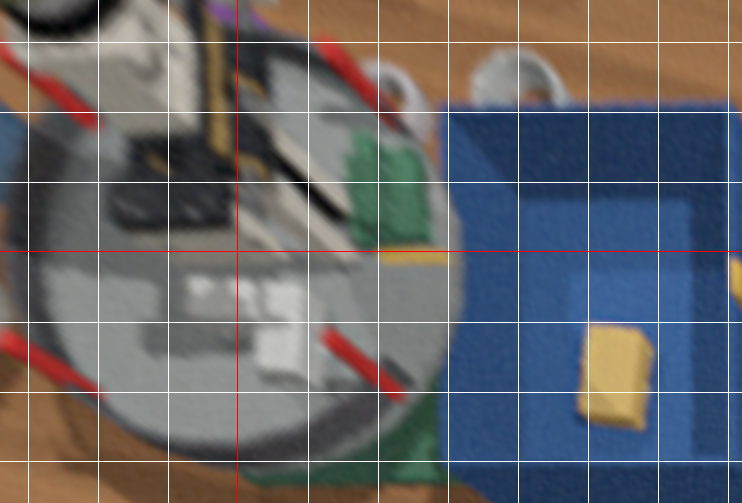

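The tee sits at y≈35 with the fingers centred at y≈10, and it could rotate. I'll re-centre the fingers behind it, then push it out.

```bash
python3 -m pendant '[{"wx":0,"wy":0,"wz":0,"dx":0,"dy":-6,"dz":0,"grip":-0.57},{"wx":0,"wy":0,"wz":0,"dx":14,"dy":-6,"dz":0,"grip":-0.57},{"wx":0,"wy":0,"wz":0,"dx":24,"dy":-5,"dz":0,"grip":-0.57},{"wx":0,"wy":0,"wz":0,"dx":24,"dy":4,"dz":0,"grip":-0.57},{"wx":0,"wy":0,"wz":0,"dx":23,"dy":14,"dz":0,"grip":-0.57},{"wx":0,"wy":0,"wz":0,"dx":22,"dy":24,"dz":0,"grip":-0.57},{"wx":0,"wy":0,"wz":0,"dx":21,"dy":34,"dz":0,"grip":-0.57},{"wx":0,"wy":0,"wz":0,"dx":19,"dy":46,"dz":0,"grip":-0.57},{"wx":0,"wy":0,"wz":0,"dx":17,"dy":60,"dz":0,"grip":-0.57},{"wx":0,"wy":0,"wz":0,"dx":15,"dy":74,"dz":0,"grip":-0.57},{"wx":0,"wy":0,"wz":0,"dx":13,"dy":88,"dz":0,"grip":-0.57},{"wx":0,"wy":0,"wz":0,"dx":13,"dy":92,"dz":0,"grip":-0.57},{"wx":0,"wy":0,"wz":0,"dx":13,"dy":92,"dz":0,"grip":-0.57},{"wx":0,"wy":0,"wz":0,"dx":13,"dy":80,"dz":-35,"grip":-0.57},{"wx":0,"wy":0,"wz":0,"dx":10,"dy":40,"dz":-70,"grip":-0.57},{"wx":0,"wy":0,"wz":0,"dx":0,"dy":0,"dz":-90,"grip":-0.8},{"wx":0,"wy":0,"wz":0,"dx":0,"dy":-40,"dz":-90,"grip":-1},{"wx":0,"wy":0,"wz":0,"dx":0,"dy":-80,"dz":-90,"grip":-1},{"wx":0,"wy":0,"wz":0,"dx":0,"dy":-120,"dz":-90,"grip":-1},{"wx":0,"wy":0,"wz":0,"dx":0,"dy":-160,"dz":-90,"grip":-1}]' 10; python3 look.py 11; python3 rect.py 11
```

```text
t: 17.1
eef_pos: [0.4811, 0.185, 0.2303]
eef_rot: [[0.948, 0.317, 0.0], [0.317, -0.948, 0.0], [0.0, -0.0, -1.0]]
contact_force: [-0.0, 0.9, -0.3]
finger_gap: 0.0005
17.1 [0.4811 0.185  0.2303] 0.089 103.61 [-0.   0.9 -0.3] 0.000517467124907117
scene (array([0.378, 0.178, 0.165]), np.float64(0.148), np.float64(147.3))
scene (array([ 0.436, -0.029,  0.165]), np.float64(0.144), np.float64(-117.3))
scene (array([0.565, 0.232, 0.165]), np.float64(0.148), np.float64(64.7))
scene (array([0.622, 0.022, 0.165]), np.float64(0.142), np.float64(-32.5))
line (array([302.7, 205.5]), np.int32(35), array([ 0.532, -0.016])) -75.31803225860638
side (array([0.562, 0.22 , 0.165]), np.float64(0.135), np.float64(63.9))
side (array([0.375, 0.166, 0.165]), np.float64(0.144), np.float64(151.9))
side (array([0.624, 0.017, 0.165]), np.float64(0.146), np.float64(-33.7))
side (array([ 0.434, -0.042,  0.165]), np.float64(0.156), np.float64(-115.8))
```

View pics/side11r.png

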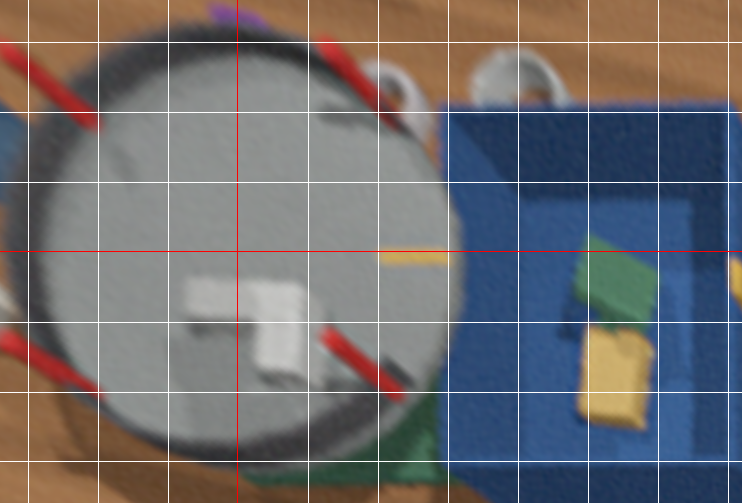

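View pics/scene11r.png

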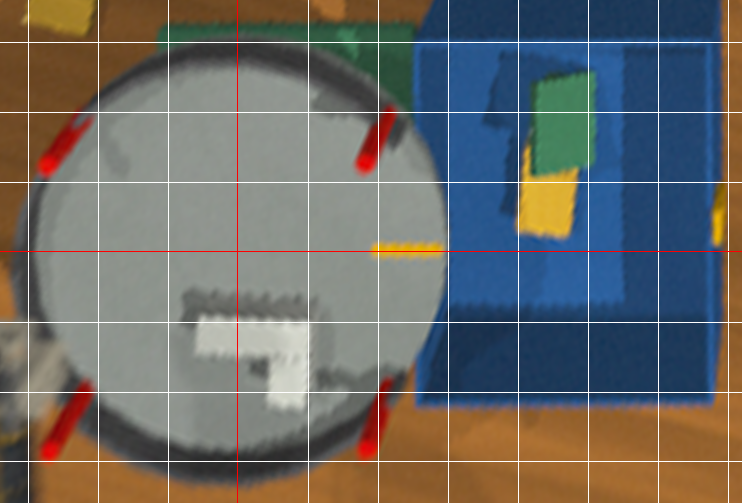

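The tee is in the bin beside and on the brass. Now I'll measure the L at its top height, z = 132.

```bash
python3 - <<'E'
from rect import rect
import cv2,numpy as np
ims=[]
for c in('scene','side'):
    rect(c,f'pics/{c}11.png',f'pics/t.png',z=.132,S=3)
    ims.append(cv2.imread('pics/t.png')[480:960,330:720])
cv2.imwrite('pics/L11.png',np.hstack(ims)); print(ims[0].shape)
E
```

```text
(480, 390, 3)
```

View pics/L11.png

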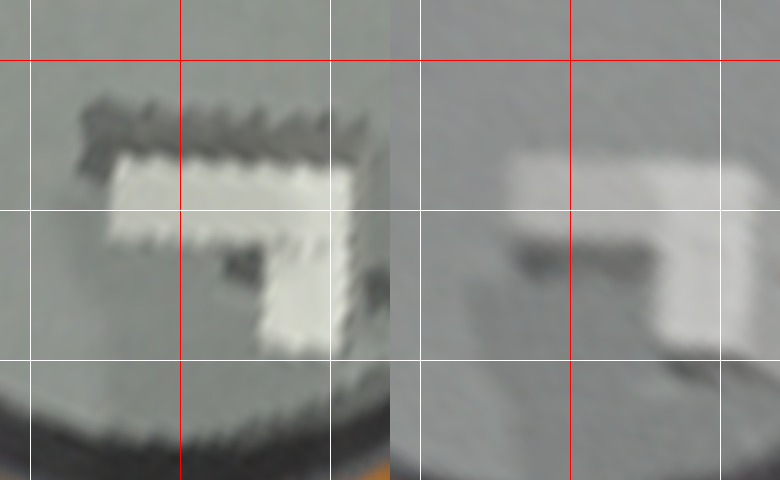

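L box: x -22..58, y -32..-95, inner corner about (28,-58). I'll put the closed fingers in that corner, jaw axis along stand x.

```bash
python3 go.py 6 -72 140 90; python3 go.py 6 -72 140 -90
```

```text
now stand [-92, 3] z 0.2302 heading y 3.1 target world [0.434 0.073 0.14 ] wz -1.516 d [-80.1  93.4  90. ] j6 -3.2
now stand [-92, 3] z 0.2302 heading y 3.1 target world [0.434 0.073 0.14 ] wz 1.626 d [-80.1  93.4  90. ] j6 -3.2
```

```bash
python3 -m pendant '[{"wx":0,"wy":0,"wz":0.14,"dx":-10,"dy":12,"dz":0,"grip":-1},{"wx":0,"wy":0,"wz":0.28,"dx":-20,"dy":24,"dz":0,"grip":-1},{"wx":0,"wy":0,"wz":0.42,"dx":-30,"dy":36,"dz":0,"grip":-1},{"wx":0,"wy":0,"wz":0.56,"dx":-40,"dy":48,"dz":0,"grip":-1},{"wx":0,"wy":0,"wz":0.7,"dx":-50,"dy":60,"dz":0,"grip":-1},{"wx":0,"wy":0,"wz":0.84,"dx":-60,"dy":72,"dz":0,"grip":-1},{"wx":0,"wy":0,"wz":0.98,"dx":-70,"dy":84,"dz":0,"grip":-1},{"wx":0,"wy":0,"wz":1.12,"dx":-80,"dy":93.5,"dz":0,"grip":-1},{"wx":0,"wy":0,"wz":1.26,"dx":-80,"dy":93.5,"dz":10,"grip":-1},{"wx":0,"wy":0,"wz":1.4,"dx":-80,"dy":93.5,"dz":25,"grip":-1},{"wx":0,"wy":0,"wz":1.54,"dx":-80,"dy":93.5,"dz":40,"grip":-1},{"wx":0,"wy":0,"wz":1.626,"dx":-80,"dy":93.5,"dz":55,"grip":-1},{"wx":0,"wy":0,"wz":1.626,"dx":-80,"dy":93.5,"dz":60,"grip":-1},{"wx":0,"wy":0,"wz":1.626,"dx":-80,"dy":93.5,"dz":60,"grip":-1}]' 10; python3 look.py 12|head -1;python3 go.py 6 -72 140 -90
```

```text
t: 18.6
eef_pos: [0.4352, 0.0688, 0.1694]
eef_rot: [[0.266, -0.964, -0.002], [-0.964, -0.266, -0.0], [-0.0, 0.002, -1.0]]
contact_force: [-0.2, -0.4, 0.2]
finger_gap: 0.0004
18.6 [0.4352 0.0688 0.1694] 0.0731 -156.04 [-0.2 -0.4  0.2] 0.000365765799695843
now stand [11, -71] z 0.1708 heading y -90.2 target world [0.434 0.073 0.14 ] wz -0.003 d [-4.7  0.6 30.8] j6 76.9
```

View pics/side12z.png

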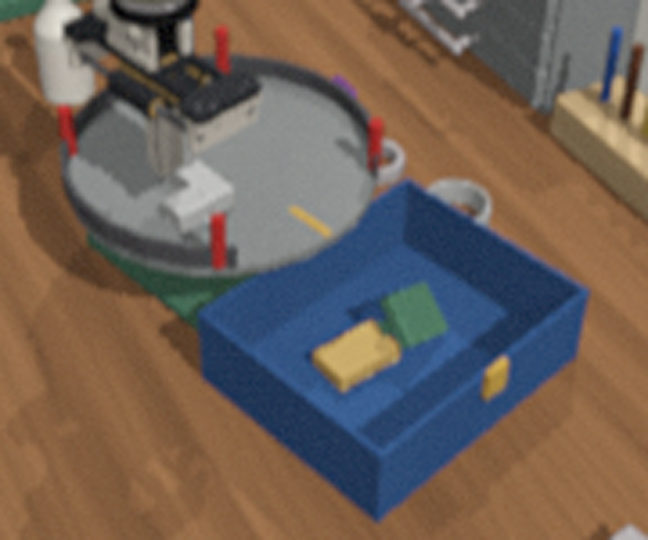

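View pics/scene12z.png

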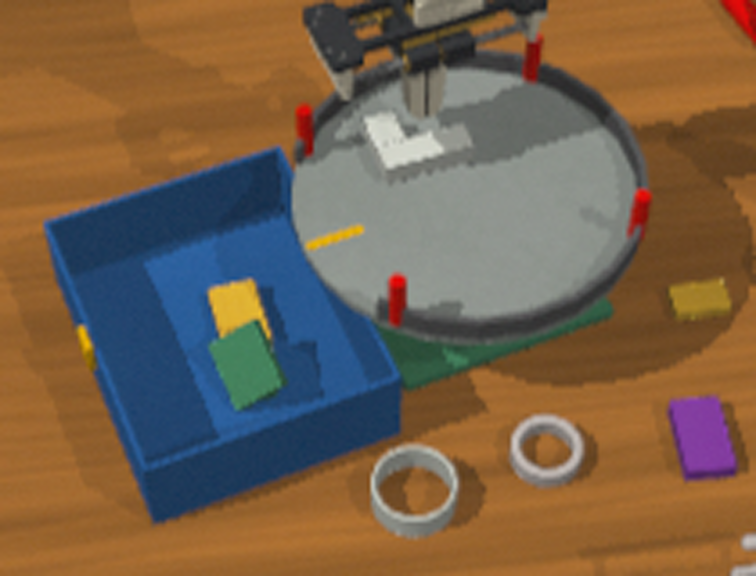

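The fingers are above the inner corner at (11,-71). I'll back off 8 mm, descend, then push diagonally toward the middle.

```bash
python3 -m pendant '[{"wx":0,"wy":0,"wz":0,"dx":-8,"dy":2,"dz":0,"grip":-1},{"wx":0,"wy":0,"wz":0,"dx":-8,"dy":2,"dz":8,"grip":-1},{"wx":0,"wy":0,"wz":0,"dx":-8,"dy":2,"dz":16,"grip":-1},{"wx":0,"wy":0,"wz":0,"dx":-8,"dy":2,"dz":24,"grip":-1},{"wx":0,"wy":0,"wz":0,"dx":-8,"dy":2,"dz":30.5,"grip":-1},{"wx":0,"wy":0,"wz":0,"dx":-8,"dy":2,"dz":30.5,"grip":-1},{"wx":0,"wy":0,"wz":0,"dx":-4,"dy":-4,"dz":30.5,"grip":-1},{"wx":0,"wy":0,"wz":0,"dx":2,"dy":-10,"dz":30.5,"grip":-1},{"wx":0,"wy":0,"wz":0,"dx":9,"dy":-16,"dz":30.5,"grip":-1},{"wx":0,"wy":0,"wz":0,"dx":16,"dy":-22,"dz":30.5,"grip":-1},{"wx":0,"wy":0,"wz":0,"dx":24,"dy":-28,"dz":30.5,"grip":-1},{"wx":0,"wy":0,"wz":0,"dx":32,"dy":-32,"dz":30.5,"grip":-1}]' 10; python3 look.py 13; python3 rect.py 13; python3 go.py 0 0 140 -90
```

```text
t: 19.9
eef_pos: [0.4759, 0.0461, 0.1397]
eef_rot: [[0.263, -0.965, 0.0], [-0.965, -0.263, 0.0], [-0.0, -0.0, -1.0]]
contact_force: [-0.5, 0.8, 1.5]
finger_gap: 0.0004
19.9 [0.4759 0.0461 0.1397] 0.0586 -116.43 [-0.5  0.8  1.5] 0.0003913890301765364
scene (array([0.378, 0.177, 0.165]), np.float64(0.147), np.float64(147.6))
scene (array([0.565, 0.232, 0.165]), np.float64(0.148), np.float64(64.7))
scene (array([0.622, 0.022, 0.165]), np.float64(0.142), np.float64(-32.5))
line (array([302.7, 205.5]), np.int32(35), array([ 0.532, -0.016])) -75.31803225860638
side (array([0.375, 0.166, 0.165]), np.float64(0.144), np.float64(151.9))
side (array([0.624, 0.017, 0.165]), np.float64(0.146), np.float64(-33.7))
side (array([ 0.435, -0.038,  0.165]), np.float64(0.151), np.float64(-116.1))
now stand [44, -39] z 0.1398 heading y -90.4 target world [0.502 0.098 0.14 ] wz -0.007 d [-44.2 -38.9  -0.2] j6 74.1
```

View pics/side13r.png

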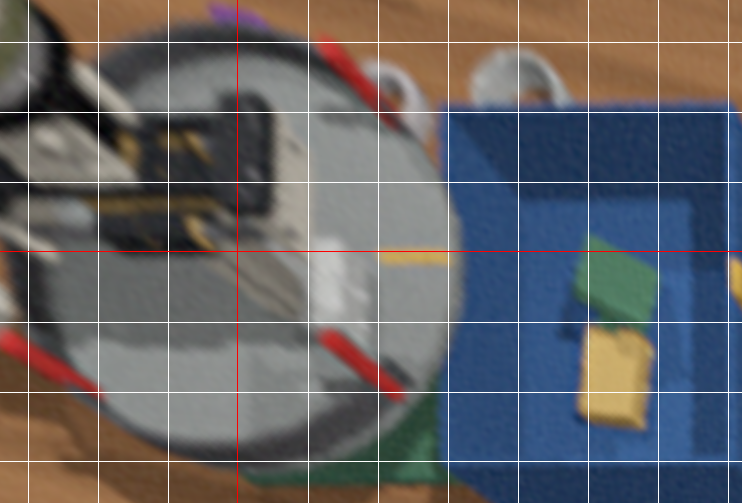

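View pics/scene13r.png

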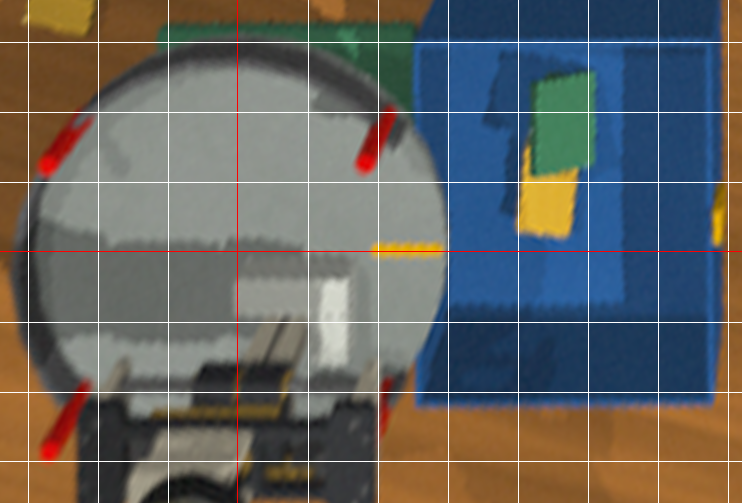

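The L came along squarely, now about x 8..86, y -8..-70, with the fingers nested in its corner. Push straight out.

```bash
python3 -m pendant '[{"wx":0,"wy":0,"wz":0,"dx":10,"dy":-1,"dz":0,"grip":-1},{"wx":0,"wy":0,"wz":0,"dx":20,"dy":-2,"dz":0,"grip":-1},{"wx":0,"wy":0,"wz":0,"dx":30,"dy":-3,"dz":0,"grip":-1},{"wx":0,"wy":0,"wz":0,"dx":40,"dy":-4,"dz":0,"grip":-1},{"wx":0,"wy":0,"wz":0,"dx":50,"dy":-4,"dz":0,"grip":-1},{"wx":0,"wy":0,"wz":0,"dx":60,"dy":-4,"dz":0,"grip":-1},{"wx":0,"wy":0,"wz":0,"dx":70,"dy":-4,"dz":0,"grip":-1},{"wx":0,"wy":0,"wz":0,"dx":82,"dy":-4,"dz":0,"grip":-1},{"wx":0,"wy":0,"wz":0,"dx":96,"dy":-4,"dz":0,"grip":-1},{"wx":0,"wy":0,"wz":0,"dx":112,"dy":-4,"dz":0,"grip":-1},{"wx":0,"wy":0,"wz":0,"dx":128,"dy":-4,"dz":0,"grip":-1},{"wx":0,"wy":0,"wz":0,"dx":144,"dy":-4,"dz":0,"grip":-1},{"wx":0,"wy":0,"wz":0,"dx":144,"dy":-4,"dz":0,"grip":-1},{"wx":0,"wy":0,"wz":0,"dx":144,"dy":-4,"dz":0,"grip":-1}]' 10; python3 look.py 14; python3 rect.py 14
```

```text
t: 21.4
eef_pos: [0.5168, -0.0917, 0.1395]
eef_rot: [[0.262, -0.965, -0.0], [-0.965, -0.262, 0.0], [-0.0, 0.0, -1.0]]
contact_force: [-0.1, 0.0, -0.0]
finger_gap: 0.0006
21.4 [ 0.5168 -0.0917  0.1395] 0.1908 -85.54 [-0.1  0.  -0. ] 0.0006481846791762853
scene (array([0.378, 0.177, 0.165]), np.float64(0.147), np.float64(147.6))
scene (array([ 0.436, -0.03 ,  0.165]), np.float64(0.144), np.float64(-117.3))
scene (array([0.565, 0.232, 0.165]), np.float64(0.148), np.float64(64.7))
scene (array([0.622, 0.022, 0.165]), np.float64(0.142), np.float64(-32.5))
line (array([302.9, 205.3]), np.int32(32), array([ 0.532, -0.016])) -75.31803225860638
side (array([0.562, 0.22 , 0.165]), np.float64(0.135), np.float64(63.9))
side (array([0.375, 0.166, 0.165]), np.float64(0.144), np.float64(151.9))
side (array([0.625, 0.017, 0.165]), np.float64(0.147), np.float64(-33.7))
side (array([ 0.436, -0.038,  0.165]), np.float64(0.151), np.float64(-115.8))
```

View pics/side14z.png

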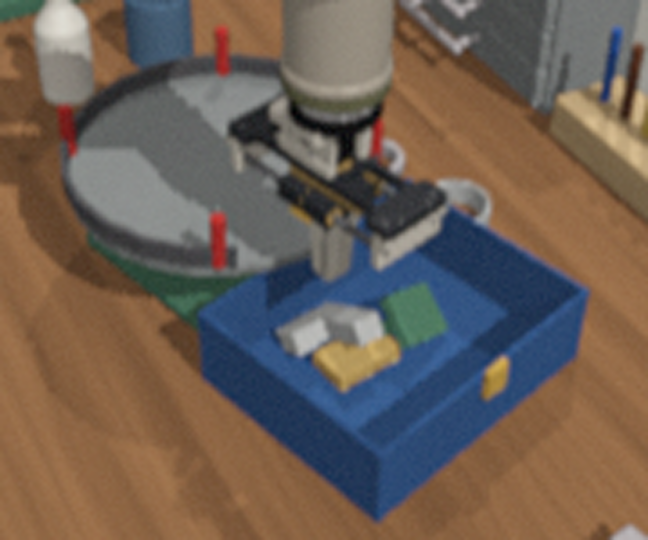

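View pics/scene14z.png

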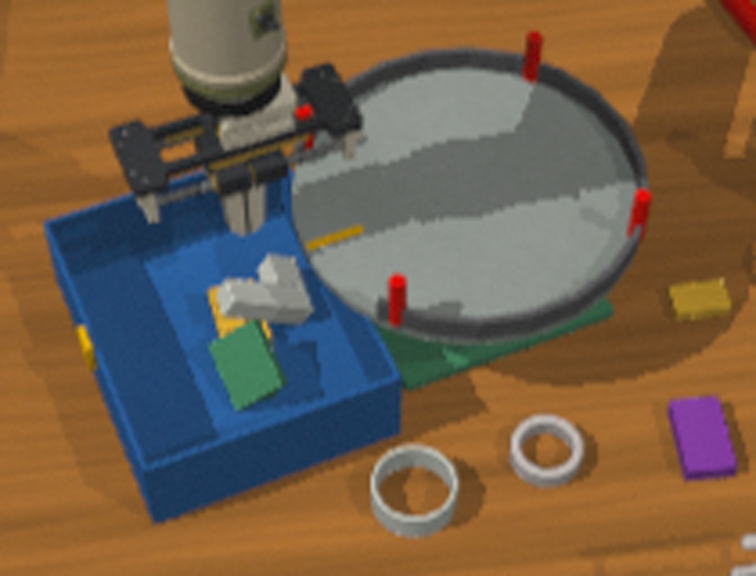

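All three offcuts are in the bin. Lift clear and run the final checks.

```bash
python3 -m pendant '[{"wx":0,"wy":0,"wz":0,"dx":0,"dy":0,"dz":-35,"grip":-1},{"wx":0,"wy":0,"wz":0,"dx":0,"dy":0,"dz":-70,"grip":-1},{"wx":0,"wy":0,"wz":0,"dx":0,"dy":0,"dz":-105,"grip":-1},{"wx":0,"wy":0,"wz":0,"dx":0,"dy":40,"dz":-140,"grip":-1},{"wx":0,"wy":0,"wz":0,"dx":0,"dy":80,"dz":-150,"grip":-1},{"wx":0,"wy":0,"wz":0,"dx":0,"dy":80,"dz":-150,"grip":-1},{"wx":0,"wy":0,"wz":0,"dx":0,"dy":80,"dz":-150,"grip":-1},{"wx":0,"wy":0,"wz":0,"dx":0,"dy":80,"dz":-150,"grip":-1},{"wx":0,"wy":0,"wz":0,"dx":0,"dy":80,"dz":-150,"grip":-1}]' 10; python3 look.py 15; python3 - <<'E'
from h import *
from rect import rect
for c in('scene','side'):
    rect(c,f'pics/{c}15.png',f'pics/{c}15r.png',z=.110)
    for l in('tray_top','gap_mid','bin_in','angle_center','brass_center','tee_center','bracelet','bearing_race','hammer','mug','polish_bottle','driver'):
        print(c,l,[(np.round(r['centre'],3),round(r['p'],2)) for r in ctrl.landmark_of(c,l)][:2])
print(ctrl.get_obs()['t'],ctrl.get_obs()['contact_force'])
E
```

```text
t: 22.4
eef_pos: [0.44, -0.1118, 0.2885]
eef_rot: [[0.265, -0.964, -0.002], [-0.964, -0.265, 0.001], [-0.001, 0.001, -1.0]]
contact_force: [-0.1, -0.8, 0.4]
finger_gap: 0.0005
22.4 [ 0.44   -0.1118  0.2885] 0.2192 -106.44 [-0.1 -0.8  0.4] 0.0005279779869361399
scene (array([0.378, 0.177, 0.165]), np.float64(0.147), np.float64(147.6))
scene (array([ 0.436, -0.03 ,  0.165]), np.float64(0.145), np.float64(-117.2))
scene (array([0.565, 0.232, 0.165]), np.float64(0.148), np.float64(64.7))
scene (array([0.626, 0.022, 0.165]), np.float64(0.145), np.float64(-31.8))
line (array([302.7, 205.5]), np.int32(35), array([ 0.532, -0.016])) -75.31803225860638
side (array([0.375, 0.166, 0.165]), np.float64(0.144), np.float64(151.9))
side (array([0.621, 0.013, 0.165]), np.float64(0.147), np.float64(-35.8))
side (array([ 0.436, -0.038,  0.165]), np.float64(0.151), np.float64(-115.8))
scene tray_top [(array([0.5  , 0.096, 0.11 ]), 0.93), (array([ 0.598, -0.096,  0.029]), 0.6)]
scene gap_mid [(array([ 0.545, -0.046,  0.113]), 0.9)]
scene bin_in []
scene angle_center [(array([ 0.519, -0.082,  0.035]), 0.89
[... 577 characters left out ...]
0.042,  0.109]), 0.59)]
side bin_in [(array([ 0.566, -0.126,  0.002]), 0.57)]
side angle_center [(array([ 0.525, -0.083,  0.035]), 0.75)]
side brass_center [(array([ 0.538, -0.108,  0.017]), 0.68)]
side tee_center [(array([ 0.598, -0.098,  0.027]), 0.51)]
side bracelet [(array([0.73 , 0.022, 0.003]), 0.54)]
side bearing_race [(array([0.461, 0.426, 0.003]), 0.69), (array([ 0.703,  0.137, -0.   ]), 0.62)]
side hammer [(array([ 0.523, -0.432,  0.002]), 0.85), (array([ 0.269,  0.44 , -0.003]), 0.74)]
side mug [(array([0.586, 0.448, 0.002]), 0.7)]
side polish_bottle [(array([0.456, 0.424, 0.004]), 0.62)]
side driver [(array([0.268, 0.44 , 0.001]), 0.61)]
23.7 [ 0.34510716  0.62221114 -0.31852722]
```

View pics/scene15r.png

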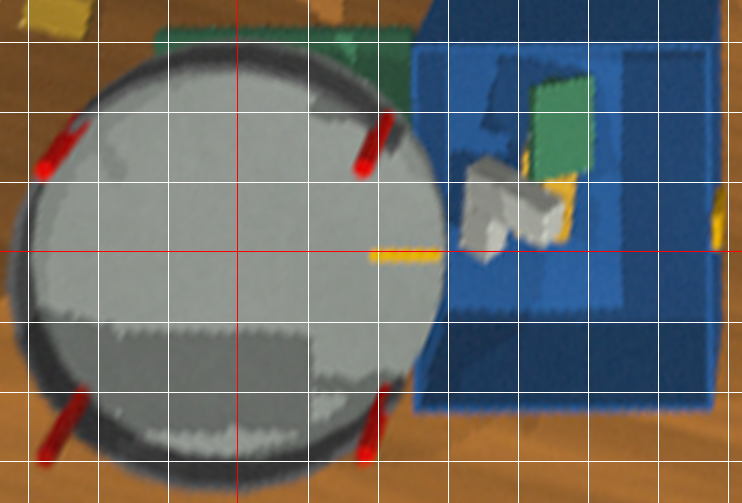

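View pics/side15r.png

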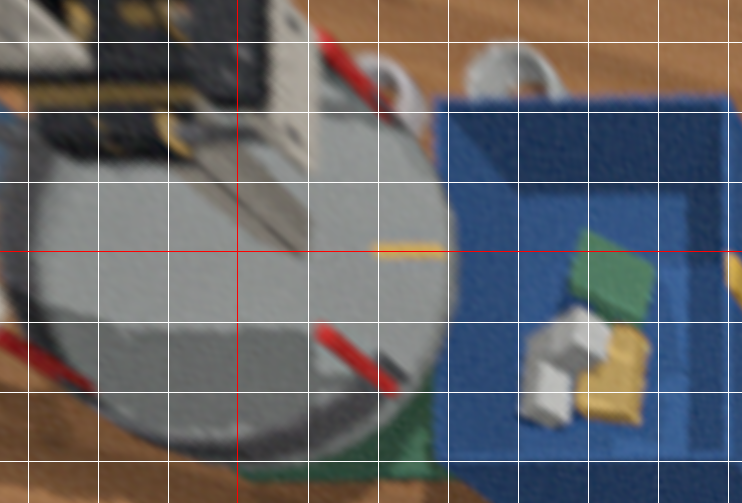

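View pics/scene15.png

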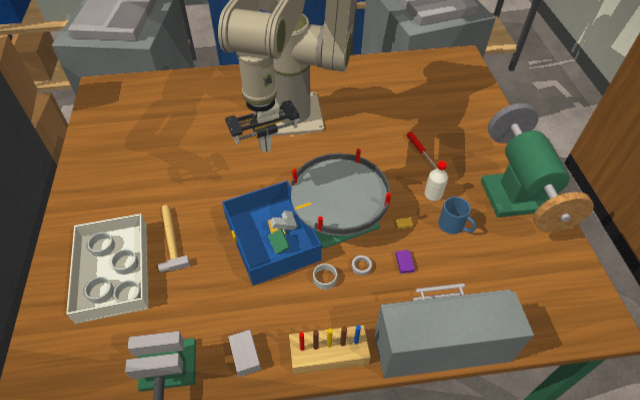

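```bash
python3 -c "
from plant import ctrl
print(ctrl.job_done())"
```

```text
the job is handed in; nothing more can be done
None
```

The tray now faces the bin and all three offcuts are in it. I handed the job in at about 23.7 s of the allowed 72 s.

- **Tray:** I gripped one red post and turned the tray clockwise about 75.5°. At the end the gap pointed at -74° to -75° in the world frame. The bin direction measured about -74.4°, so it is aligned to within about 1°.
- **Offcuts:** I pushed the brass slab, then the T-section, then the L along the tray face and out through the gap. I never lifted them.
- **Last checks:** Both cameras show all three pieces inside the bin and the tray empty. The T-section and the L seem to lean on the brass, all well below the bin rim.
- **Other things on the bench:** Bracelet, bearing race, mug, bottle and driver look unmoved in both pictures. For the bracelet and race, the measured positions also match those from the start. The arm was clear of everything, with no contact force.

**Checks that disagreed or failed:**
- The network gave a few wrong detections: a "hammer" in the bin at 0.27 confidence, and a "bearing_race" at the bottle. It also missed the bin once. The pictures contradict all three.
- My first move command was refused for leaving out some keys, and nothing moved.

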